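Pin the swing arm's pivot and grease it

ROBOT

A 6-joint arm with a two-finger parallel gripper is mounted at the origin on a cart in front of the work surface, level with it; the furniture and walls round the work are solid. World frame = base frame: x ahead of the robot, y to its left, z up, the work surface at z = 0. Lengths are in mm, angles in rad, forces in N, time in s.
With the tool pointing down it reaches from about 275 to 1000 mm from the base axis. Payload 8.4 kg.
Tool frame: the origin (TCP) lies midway between the tips of the shut fingers; the grasp point (between the pads) lies 19 mm behind it; z points along the fingers, y is the line along which they close (so a half turn about z gives the same grasp; the last joint's range is limited). The gripper opens to 85 mm and grips with 20 to 120 N. Pads are 22 mm wide; open, the fingers measure 114 mm over their backs; the gripper's body (76 mm by 85 mm) begins 54 mm behind the grasp point. The pads swing forward as they close: fully open they stand 13 mm farther back than shut.
Start: joints at [-1.284, 0.353, 1.633, -0, 1.155, -0.002], TCP at [178, -599.119, 231.281] pointing down, gripper open.
Joint ranges: [-2.63, 2.63], [-0.92, 2.1], [0.06, 2.66], [-1.3, 4.44], [0, 2.69], [-3.02, 3.02]. Speed limits (rad/s): [2.22, 2.22, 2.79, 3.14, 3.14, 3.14].

INTERFACE

Orientations are given as [roll, pitch, yaw] about the fixed x, y, z axes, in that order (R = Rz(yaw) Ry(pitch) Rx(roll)).
In Python, from rig import monitor, imaging, r gives the robot as it stands.
- The arm moves only by the tool drive_tool, never from a script. Its argument "plan" is a list of rows, each an object of numbers: "x", "y", "z": the shift along the tool's x, y, z in units of 50 mm (1.0 is 50 mm); "ax", "ay", "az": the turn, a rotation vector about the tool's x, y, z in units of 6 degrees (1.0 is 6 degrees); "hand": the finger opening in mm, from 0 to 85.4. In form: [{"x": .., "y": .., "z": .., "ax": .., "ay": .., "az": .., "hand": ..}, ...]. A call has 1 to 8 rows; each row is the pose to reach, as a shift and turn from the pose commanded when the call began, along the tool's axes at that moment; what a row does not reach only later rows make up. A row lasts 1/10 s, in which the tool goes at most 50 mm and 8.59 degrees, less where a joint would pass 70% of its speed; a pose out of reach is approached as far as the arm can. A call with a gripper value outside its range is refused whole. The fingers move at their own pace and stop on an object; "grip_force" is the grip in N (left out, the last holds). Time passes only in rows, so rows that repeat a pose let the fingers close. It gives the time, the measured TCP pose, the force, the opening and the grip force at its end, in the units of the state.
- monitor.sense(): the state, without advancing time (a new reading comes with each control period).
- imaging.grab_frame(name): name is "side" or "top" or "wrist"; returns the picture (400x640x3 uint8, red, green, blue); there is no depth.
- imaging.camera_info(name): a dict with "mtx" (3x3 intrinsics, pixels), "dist" ([k1, k2, p1, p2, k3] as OpenCV has them; the pictures are not rectified), "R" (3x3) and "t" (3): a world point X has camera coordinates R X + t. Camera axes: x right, y down, z forward; pixel columns grow to the right and rows downward; lengths in mm; the calibration is good to about 2 mm. A picture is of the moment at which its call begins: read the wrist's pose just before it. camera_info takes no time and is no camera call; for the wrist camera it gives the pose at the moment of the call.
- r.sign_off(): hands the job in; it is judged then, once.
The state is a dict: "clock": time; "qpos": joint angles; "qvel": joint speeds; "joint_efforts": joint torques, N m; "eef_pos": TCP position; "tcp_rot": TCP orientation; "contact_force": force on the tool from outside, world axes, zero at the start; "wrist_torque": the same for the moment, N m; "opening": opening from 0.0 (shut) to 1.0 (fully open); "grasp_force": force on a finger pad.
Only numpy, scipy, OpenCV 4.12 (cv2) and the standard library are available. Lean on these libraries where they do the work, as an engineer would, in place of code of your own. Each camera call takes 0.05 s, during which the arm holds its last target. There are 200 camera calls.

TASK

Pin the loose swing arm to its fork and then grease the pivot: take the thick headed hinge pin out of the drilled block and push it down through the holes of the fork and the arm until its head sits on the fork, then lift the push-type grease gun out of its stand and press its coupler, in line with the tilted nipple, onto the nipple until the jaws snap behind the nipple's head. Keep pushing until the gun's spring-loaded nose has gone most of the way into the barrel, and finish like that: still gripping the gun and holding it pressed against its spring. Do not disturb the thin pin, the bracket or the small steel block.

Things in the scene. Friction and masses are not known exactly. Their poses are not given: they have to be found in the camera images.
- fixture: Steel fork on an aluminium base plate (262 x 80 x 12 mm, x -102 to +160), fixed. Origin: on the vertical pivot axis at worktop level; x along the arm, away from the nipple, z up. Fork cheeks 40 mm wide, round ends of radius 20 mm about the pivot, z 12 to 28 and 46.5 to 60 mm, vertical 13 mm bores; web at x -54 to -36 mm; in front of it a block, sloping 25 deg, carries the nipple.
- fork_mouth (a point): Middle of the upper bore's mouth, on the top face of the fork, 60 mm above the worktop; axes as fixture. The pin's head comes to rest on this face.
- swing_arm: Loose aluminium arm, 0.35 kg, 33 mm wide and 17 mm thick, its 13 mm eye lying in the fork's slot in line with the fork's bores, the other end on a rest pad 118 mm away. Origin: underside of the arm on the eye's axis; x along the arm.
- swing_arm_eye (a point): Centre of the arm's eye, on the eye's axis at half the arm's thickness.
- hinge_pin: The thick headed pin, 60 g: shaft 12 mm across, 46 mm long below the head, with a rounded nose; round head 20 mm across, 15 mm high. Origin: middle of the head's underside; z up along the pin (top of head +15 mm, tip -46 mm). It stands loosely in the drilled block, 16 mm of shaft showing between block and head.
- thin_pin: Bystander: thinner pin, 8 mm shaft, head 13 mm across and 8 mm high, in the same block, 42 mm from the hinge pin. Origin: middle of the head's underside.
- pin_block: Drilled aluminium block 84 x 36 x 36 mm, fixed to the worktop, origin at the centre of its underside; holes 30 mm deep: the hinge pin's at x = -22 mm, the thin pin's at x = +20 mm.
- grease_gun: Push-type grease gun, about 0.3 kg, nose down in its stand. Origin: on its axis at the underside of its collar (36 mm across, rests on the stand's rim); z from nose to end cap, up as it stands. Barrel 30 mm across, z 6 to 90 mm (grip at z 50 to 75 mm); end cap 32 mm across, z 90 to 105. Spigot 28 mm across to z -10, then the sliding nose; jaws end at z -60: it must rise 65 mm to leave the stand.
- coupler_seat (a point): Centre of the coupler's inner seal, on the gun's axis, 48 mm below the gun's origin while the nose is fully out; axes as the gun. It meets the nipple's tip. Four sprung jaws reach 12 mm beyond it, away from the barrel; coupler 27 mm across. The jaws pass over the nipple's head with about 6 N and snap in behind it.
- gun_nozzle (a joint): How far the sprung nose has gone into the barrel: 0 fully out, 0.015 m fully in. The spring pushes with about 6 N at 0 and 13 N at 0.015.
- nipple_tip (a point): Centre of the flat tip of the grease nipple, where the coupler's seal lies once snapped home. z is the nipple's axis, pointing out of it: 25 deg from vertical, leaning to the fixture's -x. In the fixture's frame the tip is at x -82, y 0, z 54 mm. Head 16 mm across with a cone narrowing to 6 mm at the tip, neck 10 mm; it stands 20.5 mm proud of the sloping face.
- gun_stand: Stand of the grease gun, fixed to the worktop: foot 76 mm across, tube 42 mm across and 31 mm inside, its rim 70 mm high. Origin: centre of its underside.
- machined_bracket: Bystander: milled aluminium angle bracket, 51 x 67 x 42 mm, origin at its underside.
- gauge_block: Bystander: small steel block, 36 x 15 x 12 mm, lying on the worktop; origin at its underside.

How it is judged (in metres and radians):
On the way, in this order (a step that is already met when the one before it is completed fails the run):
1. the hinge pin is through fork and arm with its head down on the fork (horizontal distance between each of hinge_pin, swing_arm_eye and fork_mouth below 0.003 m and z of hinge_pin in the frame of fork_mouth between -0.003 and 0.002 m and angle between hinge_pin's own z axis and vertical below 0.08 rad), for 0.2 s.
2. the coupler has snapped onto the nipple, in line with it (z of coupler_seat in the frame of nipple_tip below 0.0025 m and distance between coupler_seat and nipple_tip below 0.0045 m and angle between the z axis of grease_gun and the z axis of nipple_tip, either way round below 0.14 rad), for 0.2 s.
At the end, for the whole second after the job is handed in: Pin upright (0.08 rad) through fork and arm, head within 2 mm of the fork's top; coupler seal within 2.5 mm of the nipple's tip along its axis and 4.5 mm in all, gun within 0.14 rad of that axis; the fingers still grip the gun and keep its nose more than 9 of 15 mm in (all of step 1 and all of step 2 and value of joint gun_nozzle above 0.009 m and contact force between the fingers and grease_gun above 2 N); the arm keeps its last pose, push and grip.
It fails at once if the thin pin is disturbed (moved more than 20 mm) (distance of thin_pin from where it was at the start of the episode above 0.02 m).
It fails at once if the machined bracket is disturbed (moved more than 20 mm) (distance of machined_bracket from where it was at the start of the episode above 0.02 m).
It fails at once if the gauge block is disturbed (moved more than 20 mm) (distance of gauge_block from where it was at the start of the episode above 0.02 m).
It also fails if it takes over 54 s, if anything falls off the work surface, if the arm or the gripper's body presses on something with over 40 N, if the wrist force passes 120 N, or if a joint passes its speed limit or range.

## Working session

There is one attempt and no reset: what is moved stays moved. The work goes in short steps, Python scripts to look and compute and a tool call to move; the robot and the scene stay as the last step left them, time stands still between calls to the robot, and variables do not carry over. Pictures are saved under pics/ and viewed, at most 10 in all, crops included, and the job is handed in when it is done.

Besides the shell and the picture viewer there is one more tool, called after "Request:" as name(argument=value, ...) on one line, values as JSON. drive_tool: Moves the arm, as the interface text tells. Its arguments: {"type":"object","properties":{"plan":{"type":"array","items":{"type":"object","properties":{"x":{"type":"number"},"y":{"type":"number"},"z":{"type":"number"},"ax":{"type":"number"},"ay":{"type":"number"},"az":{"type":"number"},"hand":{"type":"number"}}}},"grip_force":{"type":"number"}},"required":["plan"]}

```bash
mkdir -p pics; ls; python3 - <<'E'
from rig import monitor, imaging, r
import cv2
print(monitor.sense())
for n in("side","top"):
    im=imaging.grab_frame(n); cv2.imwrite(f"pics/{n}0.png",im[:,:,::-1])
    c=imaging.camera_info(n); print(n,c)
E
```

```text
pics
{'clock': 0.0, 'qpos': array([-1.28440441e+00,  3.53666208e-01,  1.63416202e+00, -4.89726542e-06,
        1.15520013e+00, -2.40786178e-03]), 'qvel': array([ 0.00128772, -0.00025784,  0.00089372, -0.00082356, -0.00106182,
        0.00031538]), 'joint_efforts': array([ 7.90316280e-04, -6.05234957e+01, -3.42065299e+01,  7.03938582e-06,
        9.42388811e-03,  3.99236868e-06]), 'eef_pos': array([ 177.85546003, -598.64443795,  230.53847415]), 'tcp_rot': array([-3.14015694e+00,  1.02056489e-06,  2.88801759e-01]), 'contact_force': array([-0.00939434, -0.02568162,  0.96961427]), 'wrist_torque': array([ 0.03641681, -0.00680506, -0.00299817]), 'grasp_force': 0.0, 'opening': 0.9994346148142494}
side {'mtx': array([[460.07962956,   0.        , 316.09236012],
       [  0.        , 460.07962956, 204.07292863],
       [  0.        ,   0.        ,   1.        ]]), 'dist': array([0.01572635, 0.        , 0.        , 0.        , 0.        ]), 'R': array([[ 0.85224691, -0.52273803, -0.02049758],
       [-0.18270681, -0.26070454, -0.94797224],
       [ 0.49019733,  0.81165146, -0.31769244]]), 't': array([-572.38552213,  137.07389815,  899.8196722 ])}
top {'mtx': array([[424.29487236,   0.        , 318.95068435],
       [  0.        , 424.29487236, 201.6824091 ],
       [  0.        ,   0.        ,   1.        ]]), 'dist': array([-0.01748622,  0.        ,  0.        ,  0.        ,  0.        ]), 'R': array([[ 0.16120978, -0.98691312,  0.00372952],
       [-0.96350551, -0.15820223, -0.21593794],
       [ 0.213702  ,  0.03121789, -0.97639997]]), 't': array([-273.3129499 ,  496.16973419,  836.57663123])}
```

View pics/side0.png

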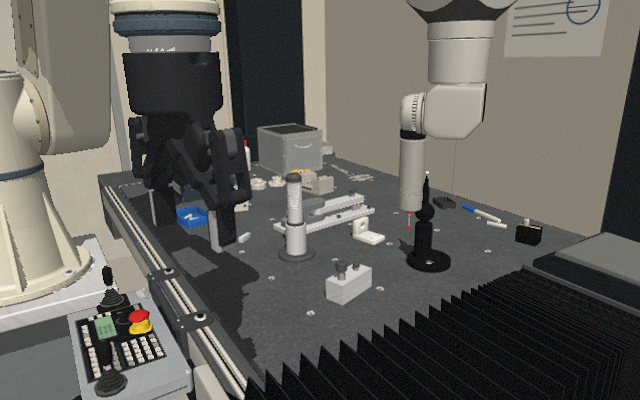

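View pics/top0.png

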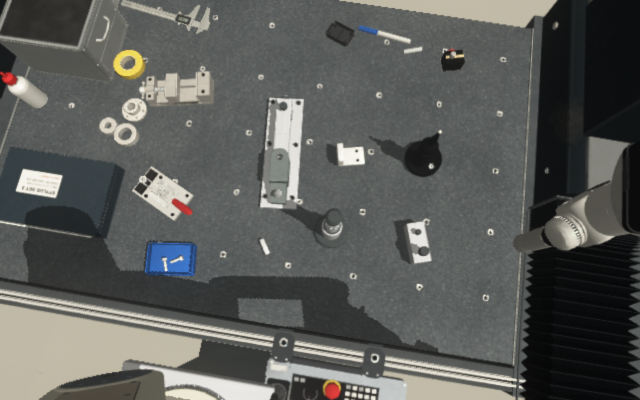

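Side view: gun in its stand about (295,215), the fork, arm and plate at (320,215), and the pin block at (350,283). Top view: fixture plate from (282,98) to (278,208), gun at (331,228), pin block at (418,241), bracket at (350,155), gauge block at (264,246).

```bash
cat > h.py <<'E'
import numpy as np, cv2
from scipy.spatial.transform import Rotation as Ro
from rig import monitor, imaging, r
def ray(c,px):
    u=cv2.undistortPoints(np.array([[px]],float),c["mtx"],c["dist"])[0,0]
    R=np.array(c["R"]); return -R.T@c["t"], R.T@np.array([u[0],u[1],1])
def onz(c,px,z):
    o,d=ray(c,px); return o+d*(z-o[2])/d[2]
def tri(obs):
    A=np.zeros((3,3));b=np.zeros(3)
    for c,px in obs:
        o,d=ray(c,px);d/=np.linalg.norm(d);P=np.eye(3)-np.outer(d,d);A+=P;b+=P@o
    X=np.linalg.solve(A,b); res=[np.linalg.norm(np.cross(X-ray(c,p)[0],ray(c,p)[1]/np.linalg.norm(ray(c,p)[1]))) for c,p in obs]
    return X,res
def proj(c,X):
    return cv2.projectPoints(np.array([X],float),cv2.Rodrigues(np.array(c["R"]))[0],np.array(c["t"],float),c["mtx"],c["dist"])[0][0,0]
def pose():
    s=monitor.sense(); return s["eef_pos"],Ro.from_euler("xyz",s["tcp_rot"]).as_matrix(),s
def go(T,Rt=None):
    "shift (units of 50mm, tool axes) and turn (units of 6deg) to target"
    p,R,s=pose(); d=R.T@(np.array(T)-p)/50
    w=np.zeros(3) if Rt is None else Ro.from_matrix(R.T@Rt).as_rotvec()/np.radians(6)
    return d.round(3),w.round(3)
E
python3 - <<'E'
from h import *
c=imaging.camera_info("top")
for n,px,z in[("plate far",(282,98),12),("plate near",(278,208),12),("fork",(278,158),60),("gun top",(333,215),175),("stand",(331,238),0),("pin head",(409,226),67),("thin",(423,255),54),("block",(418,243),36),("bracket",(350,155),0),("gauge",(264,246),12),("dark",(424,157),0)]:
    print(n,onz(c,px,z).round())
im=cv2.imread("pics/top0.png"); cv2.imwrite("pics/crop.png",cv2.resize(im[85:285,240:450],None,fx=3.5,fy=3,interpolation=cv2.INTER_CUBIC)[:600,:800])
w=imaging.camera_info("wrist");p,R,s=pose()
print("cam pos in tool",R.T@(-w["R"].T@w["t"]-p),"cam axes in tool\n",(R.T@w["R"].T).round(3),w["mtx"],w["dist"])
E
```

```text
plate far [774. -63.  12.]
plate near [ 515. -102.   12.]
fork [613. -88.  60.]
gun top [ 487. -222.  175.]
stand [ 470. -227.    0.]
pin head [ 511. -380.   67.]
thin [ 458. -418.   54.]
block [ 484. -409.   36.]
bracket [ 665. -240.    0.]
gauge [428. -87.  12.]
dark [ 688. -408.    0.]
cam pos in tool [  67.53340472    1.32140725 -141.56125521] cam axes in tool
 [[-0.001 -0.962 -0.272]
 [ 1.    -0.001 -0.001]
 [ 0.    -0.272  0.962]] [[295.32458635   0.         314.17963182]
 [  0.         295.32458635 201.80111863]
 [  0.           0.           1.        ]] [-0.0243938  0.         0.         0.         0.       ]
```

View pics/crop.png

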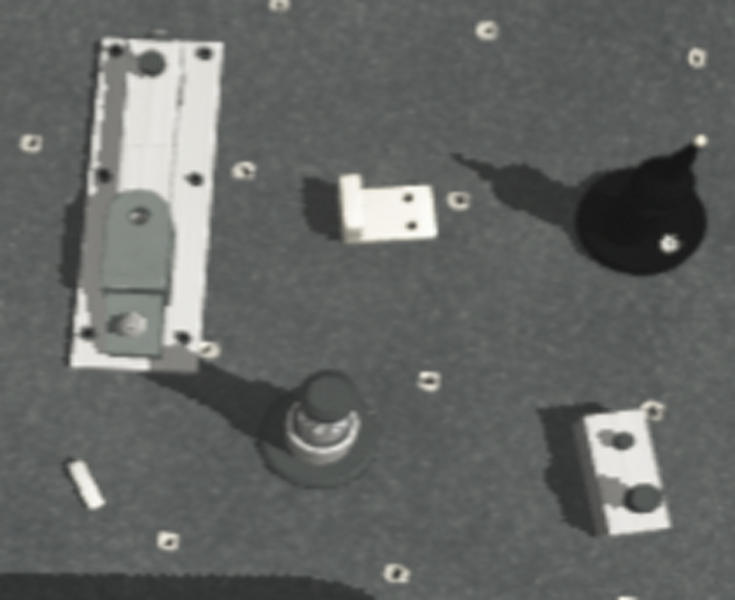

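The crop shows the thick hinge pin as the lower head, full-image pixel (424,251), and the thin pin at (418,232). The fork bore is at (279.4,156.7) and the nipple at (277,192.7).

```bash
python3 - <<'E'
from h import *
c=imaging.camera_info("top")
P=onz(c,(423.7,251),67);T=onz(c,(418,232),60);B=onz(c,(279.4,156.7),60);N=onz(c,(277,192.7),54)
print(P,T,B,N, np.degrees(np.arctan2(*(T-P)[1::-1])))
d=T-P; a=np.arctan2(d[1],d[0])
Rt=Ro.from_euler("xyz",[np.pi,0,a]).as_matrix()
print(a,go([P[0],P[1],170],Rt))
E
```

```text
[ 464.60381558 -415.57093927   67.        ] [ 502.6062647  -401.29630653   60.        ] [616.17306279 -90.37734636  60.        ] [538.79648301 -98.95203701  54.        ] 20.587384555015213
0.3593176448592431 (array([ 6.54 , -1.876,  1.215]), array([-0.012, -0.   , -0.674]))
```

Request:
drive_tool(plan=[{"x": 1,"y": -0.3,"z": 0,"az": -0.67},{"x": 2,"y": -0.6,"z": 0,"az": -0.67},{"x": 3,"y": -0.9,"z": 0,"az": -0.67},{"x": 4,"y": -1.2,"z": 0.3,"az": -0.67},{"x": 5,"y": -1.5,"z": 0.6,"az": -0.67},{"x": 6,"y": -1.8,"z": 0.9,"az": -0.67},{"x": 6.54,"y": -1.88,"z": 1.2,"az": -0.67},{"x": 6.54,"y": -1.88,"z": 1.2,"az": -0.67}])

```text
invalid input
```

Request:
drive_tool(plan=[{"x": 0},{"x": 0},{"x": 0}])

```text
invalid input
```

```bash
python3 - <<'E'
from h import *
p,R,s=pose();c=imaging.camera_info("wrist");im=imaging.grab_frame("wrist");print(s["clock"],p,s["tcp_rot"],s["contact_force"])
cv2.imwrite("pics/w1.png",im[:,:,::-1]); np.savez("w1",R=c["R"],t=c["t"])
E
```

```text
0.1 [ 177.87632452 -598.70023889  230.6169015 ] [-3.14029388e+00  5.85343401e-06  2.88776723e-01] [-0.75654857  0.33917898  0.93264508]
```

View pics/w1.png

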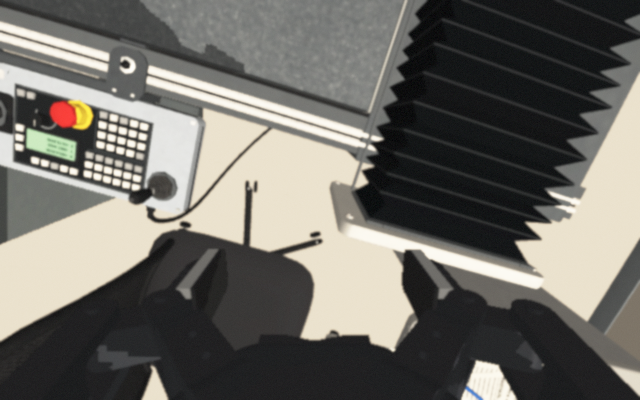

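The move was refused, so the picture still shows the start pose: gripper above the floor beside the table edge. I'll give every key in each row.

Request:
drive_tool(plan=[{"x": 1,"y": -0.3,"z": 0,"ax": 0,"ay": 0,"az": -0.67,"hand": 85},{"x": 2,"y": -0.6,"z": 0,"ax": 0,"ay": 0,"az": -0.67,"hand": 85},{"x": 3,"y": -0.9,"z": 0,"ax": 0,"ay": 0,"az": -0.67,"hand": 85},{"x": 4,"y": -1.2,"z": 0.3,"ax": 0,"ay": 0,"az": -0.67,"hand": 85},{"x": 5,"y": -1.5,"z": 0.6,"ax": 0,"ay": 0,"az": -0.67,"hand": 85},{"x": 6,"y": -1.8,"z": 0.9,"ax": 0,"ay": 0,"az": -0.67,"hand": 85},{"x": 6.54,"y": -1.88,"z": 1.2,"ax": 0,"ay": 0,"az": -0.67,"hand": 85},{"x": 6.54,"y": -1.88,"z": 1.2,"ax": 0,"ay": 0,"az": -0.67,"hand": 85}], grip_force=40)

```text
clock: 0.95
eef_pos: [467.8, -412.0, 168.5]
tcp_rot: [-3.138, 0.0, 0.363]
contact_force: [-0.6, 0.7, -0.4]
opening: 0.995
grasp_force: 0.0
```

Request:
drive_tool(plan=[{"x": 0,"y": 0,"z": 0,"ax": 0,"ay": 0,"az": 0,"hand": 85},{"x": 0,"y": 0,"z": 0,"ax": 0,"ay": 0,"az": 0,"hand": 85},{"x": 0,"y": 0,"z": 0,"ax": 0,"ay": 0,"az": 0,"hand": 85}])

```text
clock: 1.25
eef_pos: [463.9, -416.9, 171.9]
tcp_rot: [3.141, -0.0, 0.357]
contact_force: [-0.2, -0.7, 0.2]
opening: 0.995
grasp_force: 0.0
```

```bash
python3 - <<'E'
from h import *
p,R,s=pose();c=imaging.camera_info("wrist");im=imaging.grab_frame("wrist");print(s["clock"],p,s["tcp_rot"],s["contact_force"])
cv2.imwrite("pics/w2.png",im[:,:,::-1]); np.savez("w2",R=c["R"],t=c["t"])
E
```

```text
1.25 [ 463.86215044 -416.88799728  171.89585588] [ 3.14083719e+00 -1.85024004e-04  3.57443436e-01] [-0.16232201 -0.70493535  0.23396677]
```

View pics/w2.png

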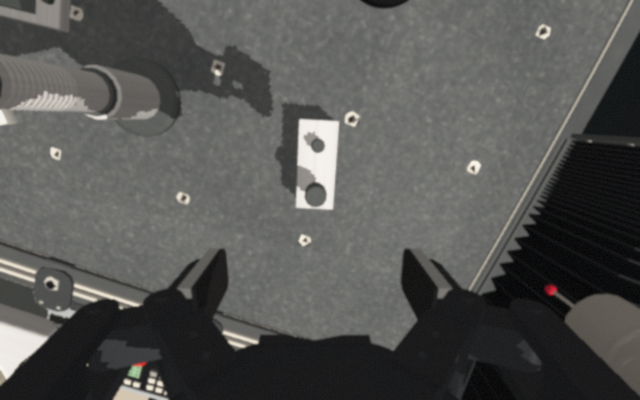

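The wrist view shows the block centred at (318,165), with the hinge pin head at (316,194) and the thin pin at (318,145). Another arm stands well to the right.

```bash
python3 - <<'E'
from h import *
im=cv2.imread("pics/w2.png"); z=np.load("w2.npz"); c=imaging.camera_info("wrist"); c["R"],c["t"]=z["R"],z["t"]
g=cv2.cvtColor(im,cv2.COLOR_BGR2HSV)
roi=im[178:212,297:336]; np.set_printoptions(linewidth=250); print(g[178:212,297:336,2][::2])
m=(g[...,2]<100).astype(np.uint8); s=np.zeros_like(m); s[180:208,303:332]=m[180:208,303:332]
n,l,st,ce=cv2.connectedComponentsWithStats(s); print(st,ce)
E
```

```text
[[118 137 143 142 143 147 145 145 146 146 146 148 147 149 146 145 146 157 186 220 238 243 244 244 244 244 243 242 242 244 244 244 244 243 241 240 236 216 162]
 [120 137 144 142 142 143 146 145 147 147 149 148 147 147 145 142 140 154 192 227 238 241 243 243 244 243 243 242 242 243 244 244 244 243 241 240 235 210 152]
 [119 138 141 142 143 144 144 146 146 148 147 148 143 135 123 108  99 102 123 150 172 187 212 228 237 241 242 242 243 243 244 245 244 243 241 239 233 206 148]
 [125 140 145 142 145 144 146 145 145 142 133 120  98  82  69  59  54  56  55  59  65  74  99 133 173 210 230 237 241 244 244 244 243 243 242 238 229 195 141]
 [163 173 162 150 144 144 143 143 140 124 100  73  58  56  59  65  71  72  75  74  74  73  73  69  79 109 158 208 234 242 244 244 243 242 241 237 227 191 142]
 [210 224 210 171 149 146 144 138 119  91  69  65  71  78  85  91  96  96  97  98  99  97  93  88  83  81 101 150 209 237 243 244 243 242 240 237 224 182 136]
 [219 232 230 219 198 184 170 149 109  76  71  83  94 100 102 103 102 103 105 105 106 105 103 102  99  94  93 112 163 219 239 243 243 242 240 236 
[... 1106 characters left out ...]
37 221 176 136 121]
 [226 231 230 231 234 235 237 236 237 239 239 237 229 212 183 166 157 155 150 151 161 173 190 211 224 232 237 241 243 244 244 243 242 240 236 219 170 129 117]
 [149 154 157 162 167 171 171 173 176 185 190 192 191 186 184 183 183 183 184 190 195 198 202 208 215 219 221 222 225 228 232 233 230 228 225 200 154 122 113]
 [109 109 110 109 107 107 110 112 115 116 116 115 113 116 119 120 120 119 120 119 121 121 123 127 134 135 137 136 135 140 142 141 138 136 135 128 118 112 110]]
[[     0      0    640    400 255886]
 [   306    182     19     16    113]
 [   309    202      1      1      1]] [[319.50264962 199.50527969]
 [313.59292035 187.52212389]
 [309.         202.        ]]
```

```bash
python3 - <<'E'
from h import *
im=cv2.imread("pics/w2.png"); z=np.load("w2.npz"); c=imaging.camera_info("wrist"); c["R"],c["t"]=z["R"],z["t"]
m=cv2.inRange(cv2.cvtColor(im,cv2.COLOR_BGR2GRAY),170,255)
k=[q for q in cv2.findContours(m,0,2)[0] if 1500<cv2.contourArea(q)<6000 and 250<q[:,0,0].mean()<380]
for q in k:
    b=cv2.minAreaRect(q);pts=cv2.boxPoints(b);W=np.array([onz(c,x,36) for x in pts]);print(b,W.round(1),np.linalg.norm(np.diff(W,axis=0),axis=1))
P=onz(c,(315.2,194.8),67);T=onz(c,(318,146),60);d=T-P
print(P,T,np.linalg.norm(d[:2]))
for e in((304.5,194.8),(326,194.8),(315.2,205.8)): print(np.linalg.norm(onz(c,e,67)-P))
p,R,s=pose();print(p,s["tcp_rot"],np.arctan2(d[1],d[0]))
a=np.arctan2(d[1],d[0]);Rt=Ro.from_euler("xyz",[np.pi,0,a]).as_matrix()
print(go([P[0],P[1],55],Rt))
E
```

```text
((316.35693359375, 164.07537841796875), (39.77200698852539, 89.08484649658203), 3.1798300743103027) [[ 441.8 -405.2   36. ]
 [ 522.8 -381.5   36. ]
 [ 533.6 -415.9   36. ]
 [ 453.3 -442.6   36. ]] [84.37383826 36.06915571 84.55770954]
[ 468.5050875  -417.32898406   67.        ] [ 507.63932867 -405.26343753   60.        ] 40.95199928418323
9.21612675080921
9.302685700334607
9.881507977751472
[ 463.87630021 -416.92729047  171.93354189] [ 3.14075231e+00 -2.71570322e-04  3.57278525e-01] 0.2990647054243645
(array([0.083, 0.038, 2.339]), array([ 0.008, -0.003,  0.556]))
```

Request:
drive_tool(plan=[{"x": 0.07,"y": 0.04,"z": 0.8,"ax": 0,"ay": 0,"az": 0.55,"hand": 60},{"x": 0.07,"y": 0.04,"z": 1.5,"ax": 0,"ay": 0,"az": 0.55,"hand": 50},{"x": 0.07,"y": 0.04,"z": 2.0,"ax": 0,"ay": 0,"az": 0.55,"hand": 40},{"x": 0.07,"y": 0.04,"z": 2.3,"ax": 0,"ay": 0,"az": 0.55,"hand": 40},{"x": 0.07,"y": 0.04,"z": 2.38,"ax": 0,"ay": 0,"az": 0.55,"hand": 40},{"x": 0.07,"y": 0.04,"z": 2.38,"ax": 0,"ay": 0,"az": 0.55,"hand": 40},{"x": 0.07,"y": 0.04,"z": 2.38,"ax": 0,"ay": 0,"az": 0.55,"hand": 40},{"x": 0.07,"y": 0.04,"z": 2.38,"ax": 0,"ay": 0,"az": 0.55,"hand": 40}], grip_force=40)

```text
clock: 2.1
eef_pos: [469.4, -417.2, 53.7]
tcp_rot: [3.14, -0.001, 0.301]
contact_force: [-0.0, 0.1, -0.4]
opening: 0.465
grasp_force: 0.0
```

```bash
python3 - <<'E'
from h import *
p,R,s=pose();c=imaging.camera_info("wrist");im=imaging.grab_frame("wrist");print(s["clock"],p,s["tcp_rot"],s["contact_force"])
cv2.imwrite("pics/w3.png",im[:,:,::-1]); np.savez("w3",R=c["R"],t=c["t"])
E
```

```text
2.1 [ 469.38079692 -417.21838399   53.73254477] [ 3.13962580e+00 -1.21294440e-03  3.01299065e-01] [-0.03260681  0.13624505 -0.41783509]
```

View pics/w3.png

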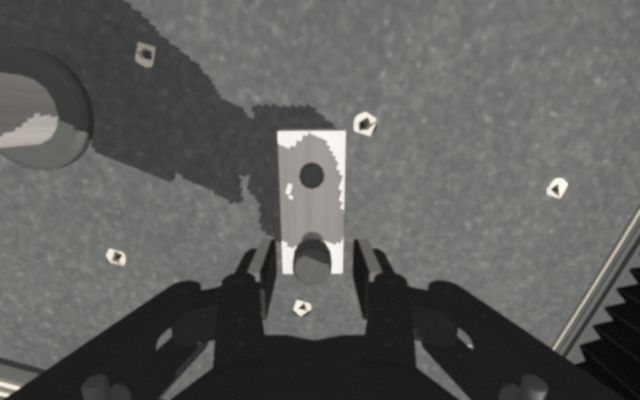

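The pin head at (312,265) sits between the open pads at x≈268 and 362, and the thin pin at (312,175) is clear. Closing now.

Request:
drive_tool(plan=[{"x": 0,"y": 0,"z": 0,"ax": 0,"ay": 0,"az": 0,"hand": 10},{"x": 0,"y": 0,"z": 0,"ax": 0,"ay": 0,"az": 0,"hand": 10},{"x": 0,"y": 0,"z": 0,"ax": 0,"ay": 0,"az": 0,"hand": 10},{"x": 0,"y": 0,"z": 0,"ax": 0,"ay": 0,"az": 0,"hand": 10},{"x": 0,"y": 0,"z": 0,"ax": 0,"ay": 0,"az": 0,"hand": 10},{"x": 0,"y": 0,"z": 0,"ax": 0,"ay": 0,"az": 0,"hand": 10}], grip_force=40)

```text
clock: 2.75
eef_pos: [469.1, -416.8, 52.8]
tcp_rot: [3.141, -0.001, 0.301]
contact_force: [0.0, 0.6, 6.1]
opening: 0.208
grasp_force: 39.1
```

```bash
python3 - <<'E'
from h import *
p,R,s=pose();print(p,s["tcp_rot"],s["contact_force"],s["wrist_torque"],s["opening"]*85.4,s["grasp_force"])
# fork approach: bore approx (616,-90)
print(go([616.2,-90.4,160],Ro.from_euler("xyz",[np.pi,0,0.15]).as_matrix()))
E
```

```text
[ 469.06088936 -416.83078081   52.83121507] [ 3.14074514e+00 -5.20853447e-04  3.01409841e-01] [0.00778655 0.57422451 6.07396596] [0.10932381 0.03012511 0.01670516] 17.791534107680402 39.109670519828796
(array([ 4.749, -5.359, -2.145]), array([ 0.008, -0.006,  1.446]))
```

Request:
drive_tool(plan=[{"x": 0,"y": 0,"z": -0.2,"ax": 0,"ay": 0,"az": 0,"hand": 10},{"x": 0,"y": 0,"z": -0.6,"ax": 0,"ay": 0,"az": 0,"hand": 10},{"x": 0,"y": 0,"z": -1.2,"ax": 0,"ay": 0,"az": 0,"hand": 10},{"x": 0,"y": 0,"z": -2.0,"ax": 0,"ay": 0,"az": 0,"hand": 10},{"x": 0.4,"y": -0.3,"z": -2.5,"ax": 0,"ay": 0,"az": 0,"hand": 10},{"x": 1.1,"y": -0.8,"z": -2.7,"ax": 0,"ay": 0,"az": 0.3,"hand": 10},{"x": 1.8,"y": -1.35,"z": -2.7,"ax": 0,"ay": 0,"az": 0.6,"hand": 10},{"x": 2.4,"y": -1.8,"z": -2.7,"ax": 0,"ay": 0,"az": 1.0,"hand": 10}], grip_force=40)

```text
clock: 3.55
eef_pos: [557.4, -293.3, 188.4]
tcp_rot: [3.141, -0.001, 0.195]
contact_force: [0.1, -0.0, -0.6]
opening: 0.213
grasp_force: 39.6
```

```bash
python3 - <<'E'
from h import *
p,R,s=pose();print(p,s["tcp_rot"],s["contact_force"],s["opening"]*85.4,s["grasp_force"])
for T in([580,-260,185],[616.2,-90.4,160]):print(go(T,Ro.from_euler("xyz",[np.pi,0,0.15]).as_matrix()))
E
```

```text
[ 557.37284941 -293.29220114  188.3517325 ] [ 3.14135811e+00 -7.97213362e-04  1.95021652e-01] [ 0.10527841 -0.04914325 -0.62260833] 18.16514542249487 39.61523652076721
(array([ 0.573, -0.566,  0.067]), array([ 0.002, -0.008,  0.43 ]))
(array([ 1.94 , -3.753,  0.568]), array([ 0.002, -0.008,  0.43 ]))
```

Request:
drive_tool(plan=[{"x": 0.57,"y": -0.57,"z": 0,"ax": 0,"ay": 0,"az": 0.43,"hand": 10},{"x": 0.9,"y": -1.4,"z": 0,"ax": 0,"ay": 0,"az": 0.43,"hand": 10},{"x": 1.3,"y": -2.2,"z": 0.1,"ax": 0,"ay": 0,"az": 0.43,"hand": 10},{"x": 1.6,"y": -3.0,"z": 0.3,"ax": 0,"ay": 0,"az": 0.43,"hand": 10},{"x": 1.94,"y": -3.75,"z": 0.57,"ax": 0,"ay": 0,"az": 0.43,"hand": 10},{"x": 1.94,"y": -3.75,"z": 0.57,"ax": 0,"ay": 0,"az": 0.43,"hand": 10},{"x": 1.94,"y": -3.75,"z": 0.57,"ax": 0,"ay": 0,"az": 0.43,"hand": 10},{"x": 1.94,"y": -3.75,"z": 0.57,"ax": 0,"ay": 0,"az": 0.43,"hand": 10}], grip_force=40)

```text
clock: 4.35
eef_pos: [615.0, -92.9, 159.2]
tcp_rot: [3.141, -0.0, 0.151]
contact_force: [-0.3, 0.5, -1.0]
opening: 0.205
grasp_force: 39.6
```

```bash
python3 - <<'E'
from h import *
p,R,s=pose();c=imaging.camera_info("wrist");im=imaging.grab_frame("wrist");print(s["clock"],p,s["tcp_rot"],s["contact_force"])
cv2.imwrite("pics/w4.png",im[:,:,::-1]); np.savez("w4",R=c["R"],t=c["t"])
cv2.imwrite("pics/w4c.png",cv2.resize(im[60:360,160:480,::-1],None,fx=2.5,fy=2,interpolation=cv2.INTER_CUBIC))
E
```

```text
4.35 [615.00715721 -92.8998962  159.2365828 ] [ 3.14118287e+00 -1.53336428e-04  1.51433072e-01] [-0.32075579  0.45766372 -0.95018411]
```

View pics/w4c.png

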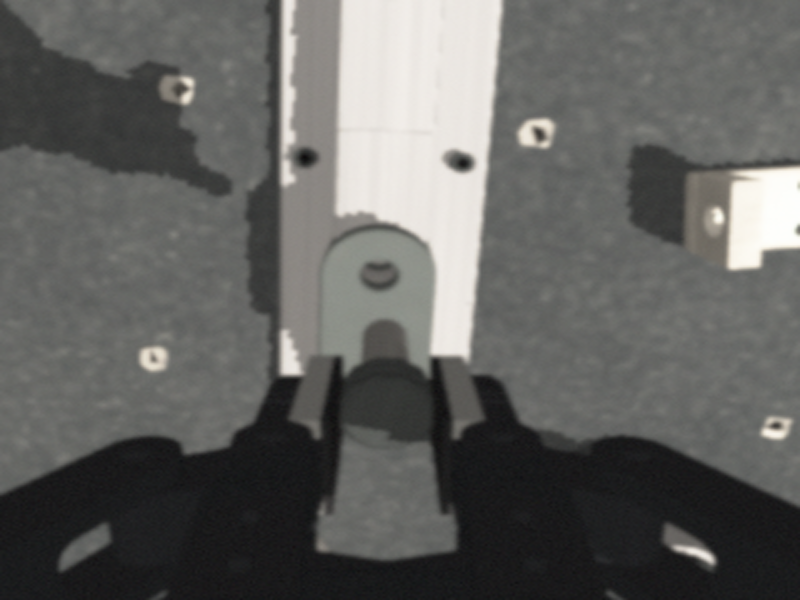

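The crop shows the pin held straight. The bore centre is at about full-image (312,196), the fork's round end spans x≈289–334, and the nose tip is near (313.6,220).

```bash
python3 - <<'E'
from h import *
im=cv2.imread("pics/w4.png"); z=np.load("w4.npz"); c=imaging.camera_info("wrist"); c["R"],c["t"]=z["R"],z["t"]
hsv=cv2.cvtColor(im,cv2.COLOR_BGR2HSV)
print(im[185,305],im[196,296],im[215,300],im[196,340],im[100,240])
b=im.astype(int)
m=((b[...,1]-b[...,2]>6)).astype(np.uint8); 
m[:160]=0;m[240:]=0;m[:,:280]=0;m[:,345:]=0
n,l,st,ce=cv2.connectedComponentsWithStats(m);k=1+st[1:,4].argmax();print(st[k])
cn=cv2.findContours((l==k).astype(np.uint8),cv2.RETR_CCOMP,cv2.CHAIN_APPROX_NONE); 
outer=max(cn[0],key=len)[:,0]
W=np.array([onz(c,q,60)[:2] for q in outer.astype(float)])
holes=[q for q,h in zip(cn[0],cn[1][0]) if h[3]>=0 and len(q)>15]
for q in holes:
    e=cv2.fitEllipse(q);print("hole",e,onz(c,e[0],60))
# circle fit: round end (top edge points), and left/right edges
x=np.array([0.0,0]);top=outer[:,1]<outer[:,1].min()+14
A=np.c_[2*W[top],np.ones(top.sum())];s=np.linalg.lstsq(A,(W[top]**2).sum(1),rcond=None)[0]
print("circle",s[:2],np.sqrt(s[2]+s[0]**2+s[1]**2))
for y in(200,205,210,215):
    r_=outer[outer[:,1]==y];L=onz(c,(r_[:,0].min()-.5,y),60);Rr=onz(c,(r_[:,0].max()+.5,y),60);print(y,L.round(1),Rr.round(1),((L+Rr)/2).round(1),np.linalg.norm(L-Rr).round(1))
p,R,ss=pose(); 
for d in(0,-2):print("tip pred",proj(c,p+R@[0,0,46-d]),proj(c,p+R@[0,0,-12-d]))
g=cv2.cvtColor(im,cv2.COLOR_BGR2GRAY);np.set_printoptions(linewidth=250)
print(g[184:246:2,298:332])
E
```

```text
[139 147 141] [137 146 142] [136 144 140] [229 234 237] [104 107 106]Traceback (most recent call last):
  File "<stdin>", line 8, in <module>
ValueError: attempt to get argmax of an empty sequence
```

```bash
python3 - <<'E'
from h import *
im=cv2.imread("pics/w4.png"); z=np.load("w4.npz"); c=imaging.camera_info("wrist"); c["R"],c["t"]=z["R"],z["t"]
g=cv2.cvtColor(im,cv2.COLOR_BGR2GRAY);b=im.astype(int)
m=((g>128)&(g<162)&(b[...,1]-b[...,0]>3)).astype(np.uint8)
m[:160]=0;m[240:]=0;m[:,:280]=0;m[:,345:]=0
m=cv2.medianBlur(m,3)
n,l,st,ce=cv2.connectedComponentsWithStats(m);k=1+st[1:,4].argmax();print(st[k])
cn=cv2.findContours((l==k).astype(np.uint8),cv2.RETR_CCOMP,cv2.CHAIN_APPROX_NONE)
outer=max(cn[0],key=len)[:,0]
for q,h in zip(cn[0],cn[1][0]):
    if h[3]>=0 and len(q)>15: e=cv2.fitEllipse(q);print("hole",e,onz(c,e[0],60))
W=np.array([onz(c,q,60)[:2] for q in outer.astype(float)])
top=outer[:,1]<outer[:,1].min()+14
A=np.c_[2*W[top],np.ones(top.sum())];s=np.linalg.lstsq(A,(W[top]**2).sum(1),rcond=None)[0]
print("circle",s[:2],np.sqrt(s[2]+s[0]**2+s[1]**2))
for y in(200,206,212,218):
    r_=outer[outer[:,1]==y];L=onz(c,(r_[:,0].min()-.5,y),60);Rr=onz(c,(r_[:,0].max()+.5,y),60);print(y,L.round(1),Rr.round(1),((L+Rr)/2).round(1),np.linalg.norm(L-Rr).round(1))
p,R,ss=pose();print(p)
for d in(0,2):print("tip pred",proj(c,p+R@[0,0,46-d]),"headtop",proj(c,p+R@[0,0,-14-d]))
np.set_printoptions(linewidth=250)
print(g[184:246:2,298:332])
E
```

```text
[ 288  176   46   64 1984]
hole ((311.28558349609375, 197.5664520263672), (17.856843948364258, 18.229108810424805), 54.03971862792969) [618.29892229 -91.33878794  60.        ]
circle [617.51762018 -91.68749613] 19.325320368418133
200 [613.3 -72.6  60. ] [ 618.9 -109.4   60. ] [616.1 -91.   60. ] 37.2
206 [608.  -73.3  60. ] [ 613.7 -110.3   60. ] [610.9 -91.8  60. ] 37.4
212 [602.7 -73.9  60. ] [ 608.4 -111.2   60. ] [605.6 -92.6  60. ] 37.6
218 [597.4 -74.6  60. ] [ 602.9 -111.2   60. ] [600.1 -92.9  60. ] 37.0
[615.01411089 -93.27160874 159.28169593]
tip pred [312.6834229  223.01199974] headtop [312.02108896 265.7590858 ]
tip pred [312.66756922 224.0342945 ] headtop [311.98963612 267.79098935]
[[145 144 142 ... 133 132 159]
 [144 145 143 ... 141 138 149]
 [145 144 141 ... 142 143 147]
 ...
 [128 139 140 ... 141 136 114]
 [126 136 134 ... 139 135 114]
 [125 125 104 ... 119 127 112]]
```

```bash
python3 - <<'E'
from h import *
import sys
np.set_printoptions(linewidth=300,threshold=sys.maxsize)
g=cv2.cvtColor(cv2.imread("pics/w4.png"),cv2.COLOR_BGR2GRAY)
print("cols 300..330"); 
for y in range(186,292,2): print(y,g[y,294:336:1])
E
```

```text
cols 300..330
186 [145 146 147 145 144 145 143 143 143 144 144 144 143 144 144 144 144 144 144 144 145 145 145 146 146 144 145 146 145 146 145 144 142 142 142 141 138 149 182 218 232 236]
188 [146 146 144 143 145 144 141 145 143 143 145 143 143 142 142 140 140 139 141 141 143 143 142 145 145 145 145 143 145 144 143 144 145 144 143 142 143 147 168 205 228 234]
190 [144 143 144 144 143 144 144 146 143 145 144 140 132 129 124 124 126 127 126 124 119 121 129 137 141 145 146 145 144 145 144 143 144 143 144 145 143 144 155 187 220 233]
192 [144 143 143 143 144 143 143 144 145 142 136 121 100  81  75  78  83  86  85  81  76  78  94 111 128 138 143 145 145 144 145 144 144 145 144 145 143 146 150 171 208 229]
194 [144 142 143 141 143 142 143 144 141 136 122 107  96  86  81  74  71  71  71  73  77  82  93  99 107 124 138 143 145 144 145 145 145 146 145 144 145 144 149 164 199 227]
196 [143 144 144 144 142 142 143 144 138 127 111 102 102 102 100 100  97  96  97  99  99 101  99  94  94 110 128 139 144 145 144 145 145 144 143 146 147 146 147 161 196 226]
198 [144 145 145 144 143 142 144 143 139 1
[... 6721 characters left out ...]
 21]
284 [ 26  46  75  99 109 112 113 110 109 106 107 105 102 100  99  95  96  96  94  94  92  92  95  95  92  93  94  96  99 104 106 104 103 102 100 101 100  97  80  51  27  19]
286 [ 32  50  75  95 104 107 108 108 109 108 108 108 106 107 105 107 104 102 104 103 103 100  99  98  98  97  97  98 100 102 104 104 102 102 103 101 101  95  81  54  32  21]
288 [ 31  49  76  94 100 102 103 108 108 106 105 106 107 106 104 105 106 105 103 104  99  99  97  95  96  96  95 101  99 103 105 106 105 106 105 106 103  96  82  59  35  23]
290 [ 38  56  82  97 102 103 105 104 105 106 109 107 104 103 101 101 101 104 105 106 106 103 102  99 101 102 102 106 107 111 114 113 113 114 114 111 109 100  84  61  35  26]
```

```bash
python3 - <<'E'
from h import *
p,R,s=pose();print(p,s["tcp_rot"]);print(go([618,-90.6,115],Ro.from_euler("xyz",[np.pi,0,0.15]).as_matrix()))
E
```

```text
[615.01411089 -93.27160874 159.28169593] [ 3.14120574e+00 -3.41212248e-04  1.50610328e-01]
(array([ 0.067, -0.044,  0.886]), array([ 0.004, -0.003,  0.006]))
```

Request:
drive_tool(plan=[{"x": 0.07,"y": -0.04,"z": 0.4,"ax": 0,"ay": 0,"az": 0,"hand": 10},{"x": 0.07,"y": -0.04,"z": 0.8,"ax": 0,"ay": 0,"az": 0,"hand": 10},{"x": 0.07,"y": -0.04,"z": 0.88,"ax": 0,"ay": 0,"az": 0,"hand": 10},{"x": 0.07,"y": -0.04,"z": 0.88,"ax": 0,"ay": 0,"az": 0,"hand": 10},{"x": 0.07,"y": -0.04,"z": 0.88,"ax": 0,"ay": 0,"az": 0,"hand": 10},{"x": 0.07,"y": -0.04,"z": 0.88,"ax": 0,"ay": 0,"az": 0,"hand": 10}], grip_force=40)

```text
clock: 5.0
eef_pos: [618.9, -90.1, 115.9]
tcp_rot: [3.141, -0.002, 0.151]
contact_force: [-0.6, -0.5, -1.1]
opening: 0.21
grasp_force: 39.7
```

```bash
python3 - <<'E'
from h import *
for i in range(2):
    p,R,s=pose();c=imaging.camera_info("wrist");im=imaging.grab_frame("wrist");print(s["clock"],p,s["tcp_rot"],s["contact_force"])
cv2.imwrite("pics/w5.png",im[:,:,::-1]); np.savez("w5",R=c["R"],t=c["t"])
cv2.imwrite("pics/w5c.png",cv2.resize(im[170:290,240:400,::-1],None,fx=5,fy=5,interpolation=cv2.INTER_CUBIC))
print("tip",proj(c,p+R@[0,0,47]),"bore at TCP xy z60",proj(c,[p[0],p[1],60]),"bore meas",proj(c,[618.2,-91.4,60]))
E
```

```text
5.0 [618.87462211 -90.06368931 115.93694213] [ 3.14108204e+00 -1.63261564e-03  1.51145671e-01] [-0.60094527 -0.49342319 -1.09148908]
5.05 [618.79381759 -89.9083502  115.8204409 ] [ 3.14113137e+00 -1.48451728e-03  1.51358346e-01] [ 0.03349731  0.64920864 -1.13128319]
tip [312.15641036 222.43247464] bore at TCP xy z60 [312.20784246 218.30914226] bore meas [314.17145938 219.39683782]
```

View pics/w5c.png

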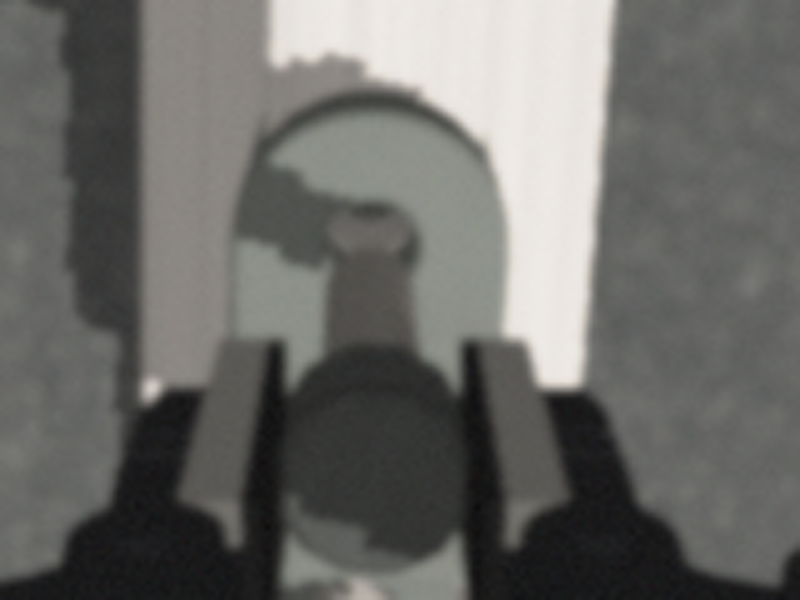

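The nose, centred at crop x≈373, lines up with the bore, centred at about (375,246), to within half a millimetre. I'll descend slowly and watch the force.

Request:
drive_tool(plan=[{"x": -0.006,"y": 0.006,"z": 0.08,"ax": 0,"ay": 0,"az": 0,"hand": 10},{"x": -0.006,"y": 0.006,"z": 0.14,"ax": 0,"ay": 0,"az": 0,"hand": 10},{"x": -0.006,"y": 0.006,"z": 0.2,"ax": 0,"ay": 0,"az": 0,"hand": 10},{"x": -0.006,"y": 0.006,"z": 0.24,"ax": 0,"ay": 0,"az": 0,"hand": 10},{"x": -0.006,"y": 0.006,"z": 0.28,"ax": 0,"ay": 0,"az": 0,"hand": 10},{"x": -0.006,"y": 0.006,"z": 0.28,"ax": 0,"ay": 0,"az": 0,"hand": 10}], grip_force=40)

```text
clock: 5.7
eef_pos: [618.1, -89.9, 100.5]
tcp_rot: [3.142, -0.0, 0.152]
contact_force: [2.8, -0.4, -1.7]
opening: 0.211
grasp_force: 39.6
```

Request:
drive_tool(plan=[{"x": 0.008,"y": 0,"z": 0.06,"ax": 0,"ay": 0,"az": 0,"hand": 10},{"x": 0.008,"y": 0,"z": 0.12,"ax": 0,"ay": 0,"az": 0,"hand": 10},{"x": 0.008,"y": 0,"z": 0.18,"ax": 0,"ay": 0,"az": 0,"hand": 10},{"x": 0.008,"y": 0,"z": 0.24,"ax": 0,"ay": 0,"az": 0,"hand": 10},{"x": 0.008,"y": 0,"z": 0.3,"ax": 0,"ay": 0,"az": 0,"hand": 10},{"x": 0.008,"y": 0,"z": 0.36,"ax": 0,"ay": 0,"az": 0,"hand": 10},{"x": 0.008,"y": 0,"z": 0.36,"ax": 0,"ay": 0,"az": 0,"hand": 10}], grip_force=40)

```text
clock: 6.4
eef_pos: [618.4, -89.9, 82.4]
tcp_rot: [3.142, -0.0, 0.152]
contact_force: [2.3, -0.2, -2.4]
opening: 0.213
grasp_force: 39.6
```

Tip is now at about z 35, inside the arm's eye, with little force. Continuing to near the seat.

Request:
drive_tool(plan=[{"x": 0.008,"y": 0,"z": 0.06,"ax": 0,"ay": 0,"az": 0,"hand": 10},{"x": 0.008,"y": 0,"z": 0.12,"ax": 0,"ay": 0,"az": 0,"hand": 10},{"x": 0.008,"y": 0,"z": 0.18,"ax": 0,"ay": 0,"az": 0,"hand": 10},{"x": 0.008,"y": 0,"z": 0.24,"ax": 0,"ay": 0,"az": 0,"hand": 10},{"x": 0.008,"y": 0,"z": 0.3,"ax": 0,"ay": 0,"az": 0,"hand": 10},{"x": 0.008,"y": 0,"z": 0.34,"ax": 0,"ay": 0,"az": 0,"hand": 10},{"x": 0.008,"y": 0,"z": 0.38,"ax": 0,"ay": 0,"az": 0,"hand": 10},{"x": 0.008,"y": 0,"z": 0.38,"ax": 0,"ay": 0,"az": 0,"hand": 10}], grip_force=40)

```text
clock: 7.2
eef_pos: [619.1, -89.8, 63.6]
tcp_rot: [3.141, -0.001, 0.152]
contact_force: [5.1, 0.4, -1.3]
opening: 0.212
grasp_force: 39.8
```

Request:
drive_tool(plan=[{"x": 0,"y": 0,"z": 0.02,"ax": 0,"ay": 0,"az": 0,"hand": 10},{"x": 0,"y": 0,"z": 0.04,"ax": 0,"ay": 0,"az": 0,"hand": 10},{"x": 0,"y": 0,"z": 0.05,"ax": 0,"ay": 0,"az": 0,"hand": 10},{"x": 0,"y": 0,"z": 0.05,"ax": 0,"ay": 0,"az": 0,"hand": 10},{"x": 0,"y": 0,"z": 0.05,"ax": 0,"ay": 0,"az": 0,"hand": 35},{"x": 0,"y": 0,"z": 0.05,"ax": 0,"ay": 0,"az": 0,"hand": 35},{"x": 0,"y": 0,"z": 0.05,"ax": 0,"ay": 0,"az": 0,"hand": 35}], grip_force=40)

```text
clock: 7.9
eef_pos: [617.5, -89.8, 60.6]
tcp_rot: [-3.141, 0.002, 0.152]
contact_force: [-1.0, 0.3, 0.3]
opening: 0.407
grasp_force: 0.0
```

Request:
drive_tool(plan=[{"x": 0,"y": 0,"z": -0.4,"ax": 0,"ay": 0,"az": 0,"hand": 45},{"x": 0,"y": 0,"z": -1.2,"ax": 0,"ay": 0,"az": 0,"hand": 60},{"x": 0,"y": 0,"z": -2.0,"ax": 0,"ay": 0,"az": 0,"hand": 60},{"x": 0,"y": 0,"z": -2.0,"ax": 0,"ay": 0,"az": 0,"hand": 60},{"x": 0,"y": 0,"z": -2.0,"ax": 0,"ay": 0,"az": 0,"hand": 60},{"x": 0,"y": 0,"z": -2.0,"ax": 0,"ay": 0,"az": 0,"hand": 60}])

```text
clock: 8.5
eef_pos: [617.6, -89.7, 160.0]
tcp_rot: [-3.141, 0.002, 0.152]
contact_force: [-0.6, 0.6, -0.1]
opening: 0.702
grasp_force: 0.0
```

```bash
python3 - <<'E'
from h import *
p,R,s=pose();c=imaging.camera_info("wrist");im=imaging.grab_frame("wrist");print(s["clock"],p,s["tcp_rot"],s["contact_force"])
cv2.imwrite("pics/w6.png",im[:,:,::-1]); np.savez("w6",R=c["R"],t=c["t"])
for z in(60,75,62,77): print(z,proj(c,[618,-91,z]), [np.linalg.norm(proj(c,[618,-91+w,z])-proj(c,[618,-91-w,z])) for w in(10,)])
s2=imaging.grab_frame("side");cs=imaging.camera_info("side");q=proj(cs,[618,-91,65]).astype(int);print(q)
a=cv2.resize(im[100:300,220:420,::-1],(600,600),interpolation=cv2.INTER_CUBIC); 
b=cv2.resize(s2[q[1]-60:q[1]+60,q[0]-20:q[0]+20,::-1],(200,600),interpolation=cv2.INTER_CUBIC)
cv2.imwrite("pics/w6c.png",np.hstack([a,b]))
E
```

```text
8.5 [617.57338896 -89.74456669 160.02166275] [-3.14091112e+00  2.33686040e-03  1.51548946e-01] [-0.63795872  0.55339484 -0.06102165]
60 [314.23375435 200.7991265 ] [np.float64(23.534257298506514)]
75 [314.21677638 205.87029582] [np.float64(24.968182084216657)]
62 [314.2316044  201.44131095] [np.float64(23.715877171649876)]
77 [314.21435473 206.59360373] [np.float64(25.172652157718453)]
[316 198]
```

View pics/w6c.png

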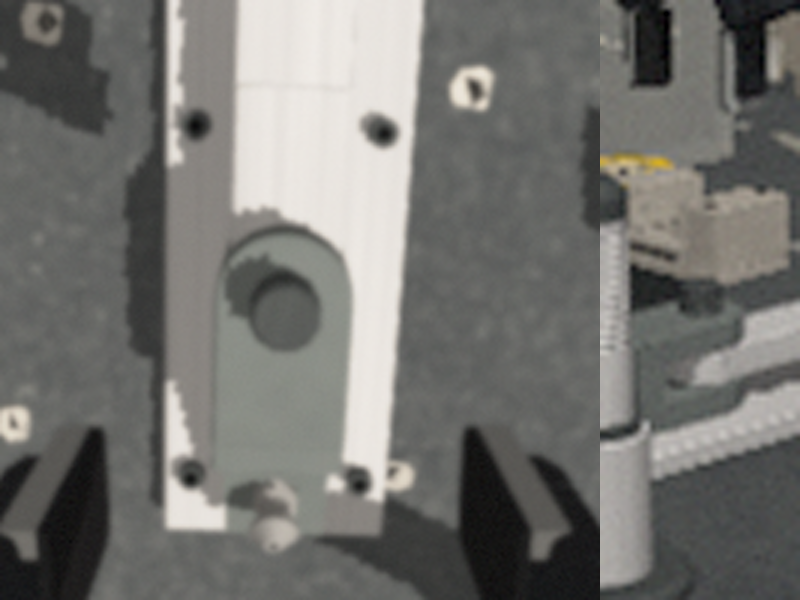

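The pin is down: head disc at crop (285,314), short attached shadow, and the measured head centre agrees with a seated head. The nipple tip shows near crop (277,530). Next I'll centre the wrist camera over the nipple.

Request:
drive_tool(plan=[{"x": -0.5,"y": 0,"z": 0,"ax": 0,"ay": 0,"az": 0,"hand": 80},{"x": -1.1,"y": 0,"z": 0,"ax": 0,"ay": 0,"az": 0,"hand": 80},{"x": -1.62,"y": 0,"z": 0,"ax": 0,"ay": 0,"az": 0,"hand": 80},{"x": -1.62,"y": 0,"z": 0,"ax": 0,"ay": 0,"az": 0,"hand": 80},{"x": -1.62,"y": 0,"z": 0,"ax": 0,"ay": 0,"az": 0,"hand": 80},{"x": -1.62,"y": 0,"z": 0,"ax": 0,"ay": 0,"az": 0,"hand": 80}])

```text
clock: 9.2
eef_pos: [539.5, -102.1, 161.0]
tcp_rot: [3.142, -0.0, 0.152]
contact_force: [-0.3, -0.2, -0.2]
opening: 0.936
grasp_force: 0.0
```

```bash
python3 - <<'E'
from h import *
import sys
p,R,s=pose();c=imaging.camera_info("wrist");im=imaging.grab_frame("wrist")[:,:,::-1].copy();print(s["clock"],p,s["tcp_rot"],s["contact_force"])
cv2.imwrite("pics/w7.png",im); np.savez("w7",R=c["R"],t=c["t"])
q=proj(c,[536.9,-103,54]);print("nipple pred",q)
g=cv2.cvtColor(im,cv2.COLOR_BGR2GRAY)
# yaw: plate edges at z=12
for side in(0,1):
    E=[]
    for y in range(60,230,3):
        row=g[y].astype(int); d=np.diff(cv2.GaussianBlur(g[y:y+1],(5,1),0)[0].astype(int))
        a=proj(c,onz(c,(q[0],y),12)); lo,hi=(250,300) if side==0 else (335,385)
        k=lo+(d[lo:hi].argmax() if side==0 else d[lo:hi].argmin())
        if abs(d[k])>15:E.append(onz(c,(k+.5,y),12)[:2])
    E=np.array(E)
    if len(E)>8:
        v=cv2.fitLine(E.astype(np.float32),cv2.DIST_HUBER,0,.01,.01).ravel();print(side,len(E),v,np.degrees(np.arctan2(v[1],v[0])))
np.set_printoptions(linewidth=300,threshold=sys.maxsize)
x0,y0=int(q[0]),int(q[1])
for y in range(y0-28,y0+26,2):print(y,g[y,x0-22:x0+22])
print("x0",x0-22)
E
```

```text
9.2 [ 539.48913679 -102.06997045  161.04774461] [ 3.14155666e+00 -2.65863609e-04  1.51640117e-01] [-0.27674845 -0.22550205 -0.20928824]
nipple pred [313.27703552 202.15537803]
0 50 [ 9.9359816e-01  1.1297181e-01  5.7652765e+02 -5.5833458e+01] 6.4866557
1 50 [ 9.9395889e-01  1.0975297e-01  6.0622565e+02 -1.3242627e+02] 6.301075
174 [137 137 139 139 140 140 139 141 140 140 140 140 141 140 140 141 141 139 139 139 138 140 139 137 137 139 138 137 137 137 139 137 138 137 137 137 138 144 162 195 221 229 232 235]
176 [136 137 139 140 140 141 141 140 140 139 140 140 140 141 139 138 138 139 137 138 137 135 137 136 136 136 138 138 137 137 138 139 138 138 137 137 138 144 164 200 224 232 233 235]
178 [137 138 140 139 140 140 140 139 139 141 139 138 137 137 138 139 137 137 138 137 139 139 135 137 137 137 137 137 137 137 137 138 137 136 138 139 138 146 172 206 227 233 233 236]
180 [139 137 139 139 138 138 139 139 139 138 134 130 131 134 135 133 129 130 132 141 145 145 142 138 138 137 139 137 137 137 138 139 138 138 138 140 140 150 182 215 229 233 233 233]
182 [137 137 138 137 135 132 132 127 122 12
[... 3449 characters left out ...]
14 112 109 110 110 109 109 108 107 108 111 108 109 109 108 106 106 105 105 102 102 102 103 103 102 103 103 104 107 106 107 105 105 104 100 102  98]
222 [109 112 112 114 116 116 115 112 113 113 114 113 112 110 111 109 110 107 106 107 107 108 108 108 106 105 106 104 103 103 102 100  99 102 105 107 105 106 102 103 100 102 103 104]
224 [111 109 108 108 110 108 105 105 105 105 107 109 108 109 108 110 110 110 109 108 108 108 106 105 107 104 103 101 101 101  99  97  98  99 102 102 105 106 104 105 103 104 105 102]
226 [112 111 111 107 106 106 104 101 101 103 107 108 108 108 106 106 108 108 106 106 106 107 107 107 104 103 101 100  99  97  98  94  99  99 104 105 107 108 109 108 108 108 106 104]
x0 291
```

Request:
drive_tool(plan=[{"x": 0,"y": 0,"z": -0.8,"ax": 0,"ay": 0,"az": 0,"hand": 80},{"x": -0.2,"y": 0.2,"z": -1.6,"ax": 0,"ay": 0,"az": 0,"hand": 80},{"x": -0.6,"y": 0.8,"z": -2.2,"ax": 0,"ay": 0,"az": 0,"hand": 80},{"x": -1.0,"y": 1.5,"z": -2.6,"ax": 0,"ay": 0,"az": 0,"hand": 80},{"x": -1.41,"y": 2.2,"z": -2.6,"ax": 0,"ay": 0,"az": 0,"hand": 80},{"x": -1.41,"y": 2.2,"z": -2.6,"ax": 0,"ay": 0,"az": 0,"hand": 80},{"x": -1.41,"y": 2.2,"z": -2.6,"ax": 0,"ay": 0,"az": 0,"hand": 80},{"x": -1.41,"y": 2.2,"z": -2.6,"ax": 0,"ay": 0,"az": 0,"hand": 80}])

```text
clock: 10.05
eef_pos: [486.1, -220.8, 290.8]
tcp_rot: [-3.141, 0.0, 0.152]
contact_force: [0.2, -0.2, -0.3]
opening: 0.935
grasp_force: 0.0
```

```bash
python3 - <<'E'
from h import *
import sys
p,R,s=pose();c=imaging.camera_info("wrist");im=imaging.grab_frame("wrist")[:,:,::-1].copy();print(s["clock"],p,s["tcp_rot"],s["contact_force"])
cv2.imwrite("pics/w8.png",im); np.savez("w8",R=c["R"],t=c["t"])
q=proj(c,[487,-222,175]);print("cap pred",q)
g=cv2.cvtColor(im,cv2.COLOR_BGR2GRAY)
np.set_printoptions(linewidth=300,threshold=sys.maxsize)
x0,y0=int(q[0]),int(q[1])
print(x0-36)
for y in range(y0-33,y0+34,3):print(y,g[y,x0-36:x0+37:2])
E
```

```text
10.05 [ 486.06657194 -220.75187688  290.84723221] [-3.14078896e+00  3.53588865e-04  1.52017469e-01] [ 0.22757911 -0.18284995 -0.29948794]
cap pred [314.32507049 195.71263865]
278
162 [ 98  90  75  63  61  60  57  52  56  57  55  55  69 101 118 128 111  87  77  82  93 125 164 202 204 160 115  98  99 100  98  97  95  99 104 101 101]
165 [ 98  98  97  95  77  60  57  53  56  53  56  59  89 123 107  73  76  92  99 104 103 105 104 107 153 207 178 111  99  98  98 102 102 102 101  99 105]
168 [104  97 102 105 100  93  68  55  53  54  57  71 116 107  73  91 105 106 108 108 111 111 112 113 109 139 217 171 103 100 100 103 105 110 109 109 103]
171 [100 100 106 105 100 105  82  70  75  64  57  85 112  78  90 104 110 114 116 115 116 118 124 134 132 117 169 205 116 100 101  99 101 102 102 105 108]
174 [102 105 105 102 101  99  92  72  81  92  84 100 111  76 101 115 114 115 115 114 112 116 125 137 165 138 155 223 142 100 102 102 107 104 103 104 106]
177 [100 104 103 103 100  99 102  85  76  89  95 108 106  84 111 113  99  77  65  65  64  67  87 116 146 161 160 209 122 100  99 101 104 103 102 105 10
[... 1920 characters left out ...]
113 110 106 102 105 105 107 107 107 107 106 105 108 109 106 111 109 109 108 110 114]
219 [109 113 109 108 104 106 104 106 105 110 111 108 109 108 106 108 114 107 103 103 105 107 106 108 112 106 106 113 114 107 104 109 108 106 107 111 112]
222 [107 112 108 107 108 105 105 109 108 108 107 104 107 111 109 107 108 106 108 108 108 110 109 108 103 104 107 114 111 103 103 108 109 109 110 109 106]
225 [107 105 109 109 109 113 111 107 107 106 104 101 106 105 106 107 109 111 111 108 107 110 112 106 104 105 103 105 108 104 108 112 128 190 178 157 153]
228 [104 108 114 111 111 114 111 108 112 110 104 103 109 106 106 107 107 105 100 103 108 107 104 110 110 105 104 110 111 103 104 110 160 208 128 130 197]
```

```bash
python3 - <<'E'
from h import *
im=cv2.imread("pics/w8.png"); z=np.load("w8.npz"); c=imaging.camera_info("wrist"); c["R"],c["t"]=z["R"],z["t"]
print("cap px width", proj(c,[487,-206,175])-proj(c,[487,-238,175]))
# radial edge search round the cap centre on the lower half (against the worktop)
g=cv2.GaussianBlur(cv2.cvtColor(im,cv2.COLOR_BGR2GRAY),(3,3),0).astype(float)
sat=cv2.cvtColor(im,cv2.COLOR_BGR2Lab).astype(int)
print(sat[195,300:340:3,1],sat[195,300:340:3,2]); print("left chamfer col row195:",g[195,294:312].round(),"right",g[195,326:344].round(),"bottom",g[202:218,317].round())
up=cv2.resize(im[140:240,270:370],None,fx=6,fy=6,interpolation=cv2.INTER_CUBIC);gu=cv2.cvtColor(up,cv2.COLOR_BGR2GRAY)
h=cv2.HoughCircles(gu,cv2.HOUGH_GRADIENT,1.5,15,param1=60,param2=18,minRadius=85,maxRadius=118)
for a in h[0][:8]: 
    u=(270+(a[0]-2.5)/6,140+(a[1]-2.5)/6);print(u,a[2]/6,onz(c,u,175)[:2],onz(c,u,70)[:2])
cv2.imwrite("pics/w8c.png",up)
for u in((317.3,193.5),):print(onz(c,u,175),onz(c,(317,180),70))
E
```

```text
cap px width [-35.13100427  -5.19263936]
[127 127 126 126 127 126 127 127 126 126 127 126 128 127] [128 130 130 130 129 130 129 130 130 131 129 131 130 130]
left chamfer col row195: [105. 107. 106. 104. 102.  96.  86.  74.  66.  63.  66.  74.  85.  92.
  95.  96.  96.  97.] right [ 98.  97.  96.  95.  94.  93.  94.  96. 101. 106. 110. 109. 108. 109.
 110. 112. 112. 110.] bottom [ 97.  98.  97.  96.  94.  91.  87.  86.  88.  94. 100. 104. 105. 105.
 104. 104.]
(np.float32(316.95834), np.float32(174.20833)) 16.266666 [ 506.73437438 -221.34076263] [ 487.73852789 -225.11828299]
(np.float32(319.45834), np.float32(173.95833)) 14.491666 [ 507.28807032 -223.4870124 ] [ 488.51811335 -228.14013124]
(np.float32(314.45834), np.float32(176.45833)) 16.441668 [ 504.40923192 -219.46387589] [ 484.46480467 -222.4756889 ]
(np.float32(312.70834), np.float32(179.20833)) 19.516666 [ 501.72903275 -218.30349828] [ 480.69117342 -220.84191584]
(np.float32(316.45834), np.float32(178.45833)) 17.591667 [ 502.89887091 -221.48688157] [ 482.33826662 -225.32401358]
(np.float32(319.20834), np.float32(176.45833)) 16.841667 [ 505.04317442 -223.616312  ] [ 485.35737462 -228.32218078]
(np.float32(314.45834), np.float32(173.95833)) 18.691668 [ 506.62231515 -219.1260535 ] [ 487.58075222 -222.00004622]
(np.float32(311.95834), np.float32(176.20833)) 18.416666 [ 504.29752597 -217.24496373] [ 484.30752641 -219.35153442]
[ 489.43403609 -224.33262165  175.        ] [ 480.50524698 -226.29188308   70.        ]
```

View pics/w8c.png

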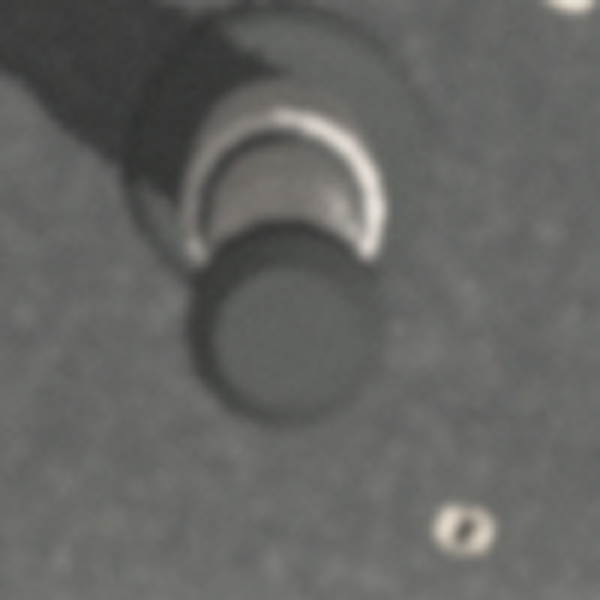

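The crop shows the cap centred at crop (284,332), full image (317.2,195.2), and the stand rim ring centred at full-image (317.2,174.7). Both give an upright gun axis near (488,-224.5).

```bash
python3 - <<'E'
from h import *
z=np.load("w8.npz"); c=imaging.camera_info("wrist"); c["R"],c["t"]=z["R"],z["t"]
print(onz(c,(317.1,195.0),175),onz(c,(317.1,174.6),70))
p,R,s=pose();print(p);print(go([488,-223.8,112],Ro.from_euler("xyz",[np.pi,0,0.112]).as_matrix()))
E
```

```text
[ 488.03184303 -224.36829685  175.        ] [ 487.27781703 -225.36785395   70.        ]
[ 486.08664286 -220.52841451  290.83895758]
(array([0.029, 0.073, 3.577]), array([-0.007,  0.004,  0.387]))
```

Request:
drive_tool(plan=[{"x": 0.03,"y": 0.07,"z": 0.8,"ax": 0,"ay": 0,"az": 0.39,"hand": 85},{"x": 0.03,"y": 0.07,"z": 1.6,"ax": 0,"ay": 0,"az": 0.39,"hand": 85},{"x": 0.03,"y": 0.07,"z": 2.3,"ax": 0,"ay": 0,"az": 0.39,"hand": 85},{"x": 0.03,"y": 0.07,"z": 2.9,"ax": 0,"ay": 0,"az": 0.39,"hand": 85},{"x": 0.03,"y": 0.07,"z": 3.3,"ax": 0,"ay": 0,"az": 0.39,"hand": 85},{"x": 0.03,"y": 0.07,"z": 3.57,"ax": 0,"ay": 0,"az": 0.39,"hand": 85},{"x": 0.03,"y": 0.07,"z": 3.57,"ax": 0,"ay": 0,"az": 0.39,"hand": 85},{"x": 0.03,"y": 0.07,"z": 3.57,"ax": 0,"ay": 0,"az": 0.39,"hand": 85}], grip_force=100)

```text
clock: 10.9
eef_pos: [488.2, -224.4, 113.2]
tcp_rot: [3.141, -0.0, 0.112]
contact_force: [0.8, 0.2, 0.5]
opening: 0.993
grasp_force: 0.0
```

Request:
drive_tool(plan=[{"x": 0,"y": 0,"z": 0,"ax": 0,"ay": 0,"az": 0,"hand": 20},{"x": 0,"y": 0,"z": 0,"ax": 0,"ay": 0,"az": 0,"hand": 20},{"x": 0,"y": 0,"z": 0,"ax": 0,"ay": 0,"az": 0,"hand": 20},{"x": 0,"y": 0,"z": 0,"ax": 0,"ay": 0,"az": 0,"hand": 20},{"x": 0,"y": 0,"z": 0,"ax": 0,"ay": 0,"az": 0,"hand": 20},{"x": 0,"y": 0,"z": 0,"ax": 0,"ay": 0,"az": 0,"hand": 20},{"x": 0,"y": 0,"z": 0,"ax": 0,"ay": 0,"az": 0,"hand": 20},{"x": 0,"y": 0,"z": 0,"ax": 0,"ay": 0,"az": 0,"hand": 20}], grip_force=100)

```text
clock: 11.7
eef_pos: [487.8, -224.5, 113.5]
tcp_rot: [-3.141, -0.001, 0.11]
contact_force: [0.0, 3.1, 6.7]
opening: 0.332
grasp_force: 97.6
```

```bash
python3 - <<'E'
from h import *
p,R,s=pose();print(p,s["tcp_rot"],s["contact_force"],s["wrist_torque"],s["opening"]*85.4,s["grasp_force"])
E
```

```text
[ 487.84003084 -224.46680901  113.51180582] [-3.14128449e+00 -6.73894244e-04  1.10415481e-01] [0.04211368 3.10231649 6.68697536] [0.5578888  0.23980704 0.02877559] 28.31191827174142 97.58264422416687
```

Request:
drive_tool(plan=[{"x": 0,"y": 0,"z": -0.2,"ax": 0,"ay": 0,"az": 0,"hand": 20},{"x": 0,"y": 0,"z": -0.5,"ax": 0,"ay": 0,"az": 0,"hand": 20},{"x": 0,"y": 0,"z": -0.9,"ax": 0,"ay": 0,"az": 0,"hand": 20},{"x": 0,"y": 0,"z": -1.3,"ax": 0,"ay": 0,"az": 0,"hand": 20},{"x": 0,"y": 0,"z": -1.6,"ax": 0,"ay": 0,"az": 0,"hand": 20},{"x": 0,"y": 0,"z": -1.8,"ax": 0,"ay": 0,"az": 0,"hand": 20},{"x": 0,"y": 0,"z": -1.8,"ax": 0,"ay": 0,"az": 0,"hand": 20},{"x": 0,"y": 0,"z": -1.8,"ax": 0,"ay": 0,"az": 0,"hand": 20}], grip_force=100)

```text
clock: 12.5
eef_pos: [487.3, -224.6, 202.5]
tcp_rot: [-3.141, 0.0, 0.111]
contact_force: [-0.4, 0.1, -4.3]
opening: 0.332
grasp_force: 99.1
```

```bash
cat >> h.py <<'E'
psi=0.1115;tip=np.array([536.3,-99.2,54]);t=np.radians(25)
zt=np.array([np.sin(t)*np.cos(psi),np.sin(t)*np.sin(psi),-np.cos(t)])
xt=np.array([np.cos(t)*np.cos(psi),np.cos(t)*np.sin(psi),np.sin(t)])
Rd=np.c_[xt,np.cross(zt,xt),zt]
E
python3 - <<'E'
from h import *
p,R,s=pose();print(p,s["tcp_rot"],s["contact_force"],s["wrist_torque"],s["opening"]*85.4,s["grasp_force"])
print(go(tip-zt*121.5,Rd)); print(tip-zt*121.5)
c=imaging.camera_info("side");im=imaging.grab_frame("side");
E
```

```text
[ 487.26083126 -224.58162731  202.45694913] [-3.14136511e+00  3.95774079e-04  1.10684247e-01] [-0.3654381   0.09662367 -4.32340031] [-0.03517955  0.0161384  -0.03776212] 28.380449372770993 99.11485075950623
(array([ 0.225, -2.383,  0.767]), array([-0.   ,  4.17 , -0.008]))
[ 485.27073698 -104.91345953  164.11639612]
```

Request:
drive_tool(plan=[{"x": 0,"y": -0.6,"z": 0,"ax": 0,"ay": 0,"az": 0,"hand": 20},{"x": 0,"y": -1.2,"z": 0,"ax": 0,"ay": 0.8,"az": 0,"hand": 20},{"x": 0,"y": -1.8,"z": 0,"ax": 0,"ay": 1.8,"az": 0,"hand": 20},{"x": 0.1,"y": -2.2,"z": 0,"ax": 0,"ay": 2.8,"az": 0,"hand": 20},{"x": 0.22,"y": -2.38,"z": 0.2,"ax": 0,"ay": 3.6,"az": 0,"hand": 20},{"x": 0.22,"y": -2.38,"z": 0.5,"ax": 0,"ay": 4.17,"az": 0,"hand": 20},{"x": 0.22,"y": -2.38,"z": 0.76,"ax": 0,"ay": 4.17,"az": 0,"hand": 20},{"x": 0.22,"y": -2.38,"z": 0.76,"ax": 0,"ay": 4.17,"az": 0,"hand": 20}], grip_force=100)

```text
clock: 13.35
eef_pos: [483.0, -104.5, 162.2]
tcp_rot: [-3.139, -0.432, 0.11]
contact_force: [0.6, 0.4, -3.0]
opening: 0.332
grasp_force: 99.5
```

Request:
drive_tool(plan=[{"x": 0,"y": 0,"z": 0,"ax": 0,"ay": 0,"az": 0,"hand": 20},{"x": 0,"y": 0,"z": 0,"ax": 0,"ay": 0,"az": 0,"hand": 20},{"x": 0,"y": 0,"z": 0,"ax": 0,"ay": 0,"az": 0,"hand": 20}], grip_force=100)

```text
clock: 13.65
eef_pos: [486.0, -105.4, 165.4]
tcp_rot: [3.141, -0.438, 0.111]
contact_force: [-0.2, -0.1, -3.5]
opening: 0.328
grasp_force: 99.5
```

```bash
python3 - <<'E'
from h import *
import sys
p,R,s=pose();c=imaging.camera_info("wrist");im=imaging.grab_frame("wrist")[:,:,::-1].copy();print(s["clock"],p,s["tcp_rot"],s["contact_force"])
cv2.imwrite("pics/w9.png",im); np.savez("w9",R=c["R"],t=c["t"])
print(go(tip-zt*121.5,Rd))
print("seat pred",proj(c,p+R@[0,0,91.5]),"jaw end",proj(c,p+R@[0,0,103.5]),"collar",proj(c,p+R@[0,0,43.5]),"nipple pred (corrected/camera)",proj(c,tip),proj(c,[536.5,-100.2,54]))
g=cv2.cvtColor(im,cv2.COLOR_BGR2GRAY)
np.set_printoptions(linewidth=400,threshold=sys.maxsize)
for y in range(168,262,2):print(y,g[y,284:346])
E
```

```text
13.65 [ 486.020424   -105.37253169  165.44297446] [ 3.14108556 -0.4375317   0.11117468] [-0.23965205 -0.1290907  -3.45283846]
(array([-0.022, -0.01 ,  0.018]), array([ 0.006, -0.012, -0.003]))
seat pred [312.38781393 203.57886771] jaw end [312.4698472  199.71837304] collar [311.96375877 223.54594427] nipple pred (corrected/camera) [311.92016804 195.69970765] [313.01829459 195.60535412]
168 [148 147 144 145 147 147 147 144 130 108  89  88  89  91  94  92  94  94  93  95  94  94  94  93  92  94  93  93  92  93  93  92  93  93  90  92  91  92  92  92  94  93  92  95  93  90  88  90 117 170 222 238 242 241 240 240 241 241 241 241 240 240]
170 [146 147 146 146 147 149 149 146 137 122  97  97 112 129 136 135 134 137 136 135 136 137 138 137 138 138 137 136 139 136 138 136 137 136 136 134 135 135 133 135 136 135 136 138 136 132 121 112 142 196 231 241 242 241 240 240 241 242 241 241 241 240]
172 [147 146 146 146 148 148 147 146 143 128 108 101 124 144 151 153 152 151 151 151 151 151 153 153 154 154 153 153 154 154 154 154 150 152 151 151 149 149 149 148 151 152 152 151 150 147 134 130 168 21
[... 10526 characters left out ...]
115 116 120 122 123 127 128 132 138 140 144 152 161 164 160 158 157 156 158 158 157 162 167 174 177 182 186 186 183 178 173 168 172 180 185 189 189 181 163 142 125 117 115 111  96  65  34  28]
258 [ 62  89 109 114 117 118 119 120 119 120 119 118 119 119 118 122 121 124 128 130 132 135 136 134 130 128 130 135 144 145 152 159 161 165 169 170 174 172 170 169 173 173 177 185 189 192 193 193 191 188 185 185 186 176 154 129 118 114 106  85  52  28]
260 [ 77 102 113 115 115 117 118 117 118 118 121 121 121 119 116 120 126 139 147 156 161 159 159 158 151 140 128 125 126 129 136 143 149 153 159 167 174 178 180 179 183 182 179 179 174 172 176 178 183 189 193 192 186 172 151 129 118 117 112  97  64  31]
```

The coupler (centre x≈312.5 px) and nipple (x≈312 px) are aligned laterally within about 1 mm. Advancing along the axis.

Request:
drive_tool(plan=[{"x": -0.02,"y": -0.01,"z": 0.1,"ax": 0,"ay": -0.01,"az": 0,"hand": 20},{"x": -0.02,"y": -0.01,"z": 0.2,"ax": 0,"ay": -0.01,"az": 0,"hand": 20},{"x": -0.02,"y": -0.01,"z": 0.3,"ax": 0,"ay": -0.01,"az": 0,"hand": 20},{"x": -0.02,"y": -0.01,"z": 0.35,"ax": 0,"ay": -0.01,"az": 0,"hand": 20},{"x": -0.02,"y": -0.01,"z": 0.35,"ax": 0,"ay": -0.01,"az": 0,"hand": 20},{"x": -0.02,"y": -0.01,"z": 0.35,"ax": 0,"ay": -0.01,"az": 0,"hand": 20},{"x": -0.02,"y": -0.01,"z": 0.35,"ax": 0,"ay": -0.01,"az": 0,"hand": 20}], grip_force=100)

```text
clock: 14.4
eef_pos: [491.8, -104.0, 148.6]
tcp_rot: [3.142, -0.436, 0.111]
contact_force: [-0.0, 1.0, -1.7]
opening: 0.335
grasp_force: 99.5
```

```bash
python3 - <<'E'
from h import *
p,R,s=pose();print(p,(s["contact_force"]-[0,0,-3.5]).round(2)@R,s["wrist_torque"]);print(go(tip-zt*91.5,Rd))
E
```

```text
[ 491.83428601 -104.02531218  148.58996785] [ 0.80548568 -0.98938585 -1.58849251] [-0.01253838  0.41028181 -0.02409549]
(array([0.011, 0.003, 0.263]), array([ 0.003,  0.006, -0.006]))
```

Request:
drive_tool(plan=[{"x": 0.01,"y": 0,"z": 0.05,"ax": 0,"ay": 0,"az": 0,"hand": 20},{"x": 0.01,"y": 0,"z": 0.1,"ax": 0,"ay": 0,"az": 0,"hand": 20},{"x": 0.01,"y": 0,"z": 0.15,"ax": 0,"ay": 0,"az": 0,"hand": 20},{"x": 0.01,"y": 0,"z": 0.15,"ax": 0,"ay": 0,"az": 0,"hand": 20},{"x": 0.01,"y": 0,"z": 0.15,"ax": 0,"ay": 0,"az": 0,"hand": 20}], grip_force=100)

```text
clock: 14.9
eef_pos: [495.2, -103.5, 141.7]
tcp_rot: [-3.141, -0.435, 0.111]
contact_force: [0.5, -0.6, -2.7]
opening: 0.327
grasp_force: 99.8
```

```bash
python3 - <<'E'
from h import *
p,R,s=pose();print(p,(s["contact_force"]-[0,0,-3.5]).round(2)@R,s["wrist_torque"]);print(go(tip-zt*91.5,Rd))
E
```

```text
[ 495.20321432 -103.47691534  141.68690063] [ 0.76861103  0.68455962 -0.56922335] [-0.14393103  0.32454721 -0.04653667]
(array([0.008, 0.006, 0.109]), array([ 0.   ,  0.011, -0.006]))
```

Request:
drive_tool(plan=[{"x": 0.01,"y": 0,"z": 0.05,"ax": 0,"ay": 0,"az": 0,"hand": 20},{"x": 0.01,"y": 0,"z": 0.1,"ax": 0,"ay": 0,"az": 0,"hand": 20},{"x": 0.01,"y": 0,"z": 0.15,"ax": 0,"ay": 0,"az": 0,"hand": 20},{"x": 0.01,"y": 0,"z": 0.15,"ax": 0,"ay": 0,"az": 0,"hand": 20},{"x": 0.01,"y": 0,"z": 0.15,"ax": 0,"ay": 0,"az": 0,"hand": 20}], grip_force=100)

```text
clock: 15.4
eef_pos: [499.1, -103.2, 135.5]
tcp_rot: [3.141, -0.436, 0.111]
contact_force: [-3.6, -1.2, 3.6]
opening: 0.331
grasp_force: 99.8
```

```bash
python3 - <<'E'
from h import *
p,R,s=pose();print(p,(s["contact_force"]-[0,0,-3.5]).round(2)@R,s["wrist_torque"]);print(go(tip-zt*91.5,Rd))
E
```

```text
[ 499.11750811 -103.24679401  135.47732182] [-0.34835651  0.8475347  -8.00570626] [-0.10337787  0.38800176 -0.0347972 ]
(array([-0.011,  0.002, -0.037]), array([ 0.004,  0.004, -0.006]))
```

Request:
drive_tool(plan=[{"x": 0,"y": 0,"z": 0.05,"ax": 0,"ay": 0,"az": 0,"hand": 20},{"x": 0,"y": 0,"z": 0.1,"ax": 0,"ay": 0,"az": 0,"hand": 20},{"x": 0,"y": 0,"z": 0.1,"ax": 0,"ay": 0,"az": 0,"hand": 20},{"x": 0,"y": 0,"z": 0.1,"ax": 0,"ay": 0,"az": 0,"hand": 20}], grip_force=100)

```text
clock: 15.8
eef_pos: [501.3, -103.0, 130.8]
tcp_rot: [3.142, -0.436, 0.111]
contact_force: [-4.0, -0.2, 6.1]
opening: 0.334
grasp_force: 99.8
```

```bash
python3 - <<'E'
from h import *
p,R,s=pose();print(p,(s["contact_force"]-[0,0,-3.5]).round(2)@R,s["wrist_torque"]);print(go(tip-zt*91.5,Rd))
E
```

```text
[ 501.25304934 -102.96858155  130.81824306] [  0.44262265  -0.20292379 -10.42833194] [-0.02115412  0.37992251  0.04563309]
(array([-0.01 ,  0.003, -0.14 ]), array([ 0.004,  0.004, -0.006]))
```

Request:
drive_tool(plan=[{"x": 0,"y": 0,"z": 0.04,"ax": 0,"ay": 0,"az": 0,"hand": 20},{"x": 0,"y": 0,"z": 0.07,"ax": 0,"ay": 0,"az": 0,"hand": 20},{"x": 0,"y": 0,"z": 0.07,"ax": 0,"ay": 0,"az": 0,"hand": 20},{"x": 0,"y": 0,"z": 0.07,"ax": 0,"ay": 0,"az": 0,"hand": 20},{"x": 0,"y": 0,"z": 0.07,"ax": 0,"ay": 0,"az": 0,"hand": 20}], grip_force=100)

```text
clock: 16.3
eef_pos: [502.7, -102.8, 127.7]
tcp_rot: [3.142, -0.436, 0.111]
contact_force: [-5.2, -0.1, 7.7]
opening: 0.333
grasp_force: 99.9
```

```bash
python3 - <<'E'
from h import *
for i in range(4):
    p,R,s=pose();print(p,(s["contact_force"]-[0,0,-3.2])@R,s["grasp_force"],go(tip-zt*91.5,Rd)); imaging.grab_frame("top")
im=imaging.grab_frame("wrist");c=imaging.camera_info("wrist")
print("collar",proj(c,p+R@[0,0,43.5]),proj(c,p+R@[18,0,43.5]))
g=cv2.cvtColor(im,cv2.COLOR_RGB2GRAY);np.set_printoptions(linewidth=300,threshold=9999)
for y in range(180,262,2):print(y,g[y,284:346:2])
E
```

```text
[ 502.68119487 -102.79922425  127.740817  ] [ -0.0580767   -0.43464171 -12.0686226 ] 99.88126873970032 (array([-0.01 ,  0.003, -0.208]), array([ 0.003,  0.003, -0.006]))
[ 502.66793813 -102.81628989  127.77027878] [  0.2217941    0.71528628 -11.95022456] 99.88006711006165 (array([-0.01 ,  0.003, -0.207]), array([ 0.004,  0.003, -0.007]))
[ 502.69653009 -102.80121408  127.78517769] [ -0.08165212  -0.0453872  -11.31302144] 99.88039970397949 (array([-0.011,  0.003, -0.207]), array([ 0.004,  0.003, -0.006]))
[ 502.68392587 -102.81966554  127.77314729] [ -0.06632073   0.45102625 -11.97762975] 99.88134741783142 (array([-0.011,  0.003, -0.207]), array([ 0.004,  0.003, -0.006]))
collar [312.00525886 223.54408624] [311.92550718 197.4616701 ]
180 [147 148 151 145 109 128 151 154 153 152 153 155 155 157 155 154 154 152 152 153 153 153 152 152 150 132 199 240 244 242 242]
182 [147 150 150 149 127 129 153 154 155 154 156 156 155 155 154 156 153 151 151 152 152 151 151 152 150 148 224 242 244 242 242]
184 [149 151 152 147 141 140 155 153 155 154 156 154 154 154 154 152 152 152 152 152 153 154 153 
[... 4272 characters left out ...]
9 173 176 180 190 191 192 192 171 127 110  56  22]
252 [ 34  86 115 118 117 121 122 119 127 145 144 127 127 130 131 146 156 165 167 176 183 185 180 182 185 193 186 154 113  66  27]
254 [ 39  97 116 118 120 119 119 119 122 131 141 142 149 153 157 162 169 176 176 173 167 168 174 191 193 179 150 127 116  87  29]
256 [ 49 105 117 118 119 122 123 117 120 128 139 143 158 165 163 162 158 161 169 178 189 184 176 177 186 169 122 119 117  98  38]
258 [ 61 108 117 119 121 119 119 120 122 128 136 136 133 140 149 159 163 171 173 170 173 178 190 194 193 174 132 119 117 107  56]
260 [ 79 114 118 121 119 123 122 118 129 150 162 162 147 129 134 147 162 174 178 184 187 181 176 176 184 195 175 128 118 113  64]
```

Axial force is 11.9 N, about 12.6 mm in by the spring law. Geometry gives 10.4 mm, so I'll confirm the snap with a gentle pull-back.

Request:
drive_tool(plan=[{"x": 0,"y": 0,"z": -0.1,"ax": 0,"ay": 0,"az": 0,"hand": 20},{"x": 0,"y": 0,"z": -0.2,"ax": 0,"ay": 0,"az": 0,"hand": 20},{"x": 0,"y": 0,"z": -0.2,"ax": 0,"ay": 0,"az": 0,"hand": 20},{"x": 0,"y": 0,"z": -0.2,"ax": 0,"ay": 0,"az": 0,"hand": 20}], grip_force=100)

```text
clock: 16.95
eef_pos: [498.5, -103.3, 136.8]
tcp_rot: [3.141, -0.436, 0.111]
contact_force: [-2.1, -0.4, 3.7]
opening: 0.329
grasp_force: 99.9
```

Request:
drive_tool(plan=[{"x": 0,"y": 0,"z": -0.02,"ax": 0,"ay": 0,"az": 0,"hand": 20},{"x": 0,"y": 0,"z": -0.03,"ax": 0,"ay": 0,"az": 0,"hand": 20},{"x": 0,"y": 0,"z": -0.03,"ax": 0,"ay": 0,"az": 0,"hand": 20},{"x": 0,"y": 0,"z": -0.03,"ax": 0,"ay": 0,"az": 0,"hand": 20}], grip_force=100)

```text
clock: 17.35
eef_pos: [497.5, -103.2, 137.7]
tcp_rot: [-3.141, -0.435, 0.111]
contact_force: [0.2, -0.2, -4.8]
opening: 0.324
grasp_force: 99.9
```

Request:
drive_tool(plan=[{"x": 0,"y": 0,"z": -0.02,"ax": 0,"ay": 0,"az": 0,"hand": 20},{"x": 0,"y": 0,"z": -0.02,"ax": 0,"ay": 0,"az": 0,"hand": 20},{"x": 0,"y": 0,"z": -0.02,"ax": 0,"ay": 0,"az": 0,"hand": 20}], grip_force=100)

```text
clock: 17.65
eef_pos: [497.3, -103.4, 139.0]
tcp_rot: [3.142, -0.436, 0.111]
contact_force: [1.4, -0.1, -3.8]
opening: 0.328
grasp_force: 99.9
```

Request:
drive_tool(plan=[{"x": 0,"y": 0,"z": -0.03,"ax": 0,"ay": 0,"az": 0,"hand": 20},{"x": 0,"y": 0,"z": -0.03,"ax": 0,"ay": 0,"az": 0,"hand": 20},{"x": 0,"y": 0,"z": -0.03,"ax": 0,"ay": 0,"az": 0,"hand": 20}], grip_force=100)

```text
clock: 17.95
eef_pos: [496.6, -103.4, 140.3]
tcp_rot: [-3.142, -0.436, 0.111]
contact_force: [0.4, 0.5, -4.4]
opening: 0.33
grasp_force: 99.9
```

```bash
python3 - <<'E'
from h import *
for i in range(3):
    p,R,s=pose();print(p,(s["contact_force"]-[0,0,-3.2])@R,s["wrist_torque"],go(tip-zt*91.5,Rd)); imaging.grab_frame("top")
E
```

```text
[ 496.55790797 -103.40450565  140.32442999] [-0.13039749 -0.42892132  1.27274028] [-0.064231    0.37088319 -0.04387472] (array([-0.005,  0.005,  0.073]), array([ 0.002,  0.007, -0.006]))
[ 496.55691321 -103.41572803  140.29514253] [1.18791085 1.19027433 1.27978997] [-0.17034716  0.32082408 -0.08690417] (array([-0.005,  0.005,  0.072]), array([ 0.002,  0.008, -0.007]))
[ 496.63856051 -103.42513532  140.32396416] [ 0.48827751 -0.64995367  2.24329098] [-0.11566123  0.27594309 -0.0339205 ] (array([-0.007,  0.004,  0.072]), array([ 0.002,  0.007, -0.007]))
```

Request:
drive_tool(plan=[{"x": 0,"y": 0,"z": -0.03,"ax": 0,"ay": 0,"az": 0,"hand": 20},{"x": 0,"y": 0,"z": -0.03,"ax": 0,"ay": 0,"az": 0,"hand": 20},{"x": 0,"y": 0,"z": -0.03,"ax": 0,"ay": 0,"az": 0,"hand": 20}], grip_force=100)

```text
clock: 18.4
eef_pos: [496.2, -103.6, 141.9]
tcp_rot: [3.141, -0.436, 0.111]
contact_force: [0.1, 0.3, -1.9]
opening: 0.33
grasp_force: 99.9
```

Request:
drive_tool(plan=[{"x": 0,"y": 0,"z": -0.04,"ax": 0,"ay": 0,"az": 0,"hand": 20},{"x": 0,"y": 0,"z": -0.04,"ax": 0,"ay": 0,"az": 0,"hand": 20},{"x": 0,"y": 0,"z": -0.04,"ax": 0,"ay": 0,"az": 0,"hand": 20}], grip_force=100)

```text
clock: 18.7
eef_pos: [495.4, -103.7, 143.8]
tcp_rot: [3.141, -0.436, 0.111]
contact_force: [-0.8, -0.6, 1.2]
opening: 0.333
grasp_force: 99.9
```

Request:
drive_tool(plan=[{"x": 0,"y": 0,"z": -0.1,"ax": 0,"ay": 0,"az": 0,"hand": 20},{"x": 0,"y": 0,"z": -0.2,"ax": 0,"ay": 0,"az": 0,"hand": 20},{"x": 0,"y": 0,"z": -0.2,"ax": 0,"ay": 0,"az": 0,"hand": 20},{"x": 0,"y": 0,"z": -0.2,"ax": 0,"ay": 0,"az": 0,"hand": 20}], grip_force=100)

```text
clock: 19.1
eef_pos: [490.9, -104.1, 152.7]
tcp_rot: [3.141, -0.436, 0.111]
contact_force: [0.2, 0.1, -3.1]
opening: 0.326
grasp_force: 99.9
```

```bash
python3 - <<'E'
from h import *
for i in range(4):
    p,R,s=pose();print(p,s["contact_force"],go(tip-zt*91.5,Rd)); imaging.grab_frame("top")
E
```

```text
[ 490.92790233 -104.067073    152.71743095] [ 0.22315584  0.1231958  -3.06990051] (array([-0.007,  0.004,  0.345]), array([ 0.004,  0.005, -0.005]))
[ 490.90985526 -104.05493843  152.56385779] [ 0.2605955  -0.11340096 -2.35388094] (array([-0.005,  0.004,  0.342]), array([ 0.003,  0.007, -0.006]))
[ 490.89996519 -104.03075815  152.49793265] [-1.2489222   0.11041125 -3.24429677] (array([-0.005,  0.005,  0.341]), array([ 0.002,  0.008, -0.007]))
[ 490.90942145 -104.02481215  152.43512458] [-1.09689882 -0.43593573 -3.55754945] (array([-0.004,  0.005,  0.34 ]), array([ 0.002,  0.009, -0.006]))
```

Pulling back, the jaws rode over the head and were pushed off its cone at about 7 mm, with a 4 N outward force. So the earlier contact at the tip was the seal with the jaws already past the head. Pressing home again for about 11.5 mm of nose travel.

Request:
drive_tool(plan=[{"x": 0,"y": 0,"z": 0.1,"ax": 0,"ay": 0,"az": 0,"hand": 20},{"x": 0,"y": 0,"z": 0.18,"ax": 0,"ay": 0,"az": 0,"hand": 20},{"x": 0,"y": 0,"z": 0.25,"ax": 0,"ay": 0,"az": 0,"hand": 20},{"x": 0,"y": 0,"z": 0.32,"ax": 0,"ay": 0,"az": 0,"hand": 20},{"x": 0,"y": 0,"z": 0.39,"ax": 0,"ay": 0,"az": 0,"hand": 20},{"x": 0,"y": 0,"z": 0.46,"ax": 0,"ay": 0,"az": 0,"hand": 20},{"x": 0,"y": 0,"z": 0.53,"ax": 0,"ay": 0,"az": 0,"hand": 20},{"x": 0,"y": 0,"z": 0.57,"ax": 0,"ay": 0,"az": 0,"hand": 20}], grip_force=100)

```text
clock: 20.1
eef_pos: [503.1, -102.7, 126.7]
tcp_rot: [-3.142, -0.436, 0.111]
contact_force: [-5.9, -0.3, 7.4]
opening: 0.331
grasp_force: 100.2
```

Request:
drive_tool(plan=[{"x": 0,"y": 0,"z": 0,"ax": 0,"ay": 0,"az": 0,"hand": 20},{"x": 0,"y": 0,"z": 0,"ax": 0,"ay": 0,"az": 0,"hand": 20},{"x": 0,"y": 0,"z": 0,"ax": 0,"ay": 0,"az": 0,"hand": 20},{"x": 0,"y": 0,"z": 0,"ax": 0,"ay": 0,"az": 0,"hand": 20}], grip_force=100)

```text
clock: 20.5
eef_pos: [503.0, -102.7, 126.9]
tcp_rot: [3.142, -0.436, 0.111]
contact_force: [-5.3, -0.1, 7.7]
opening: 0.33
grasp_force: 100.2
```

```bash
python3 - <<'E'
from h import *
for i in range(4):
    p,R,s=pose();print(s["clock"],p,(s["contact_force"]-[0,0,-3.2])@R,s["wrist_torque"],s["grasp_force"],go(tip-zt*91.5,Rd)); imaging.grab_frame("top")
im=imaging.grab_frame("wrist");c=imaging.camera_info("wrist")
print(proj(c,[618,-91,75]))
E
```

```text
20.5 [ 503.02571725 -102.71224653  126.89137977] [ -0.149669    -0.53119267 -12.08376318] [0.04754205 0.50135779 0.06799258] 100.18314599990845 (array([-0.01 ,  0.004, -0.226]), array([ 0.003,  0.003, -0.005]))
20.55 [ 503.04042498 -102.73973189  126.91088655] [  0.12788083   0.04461778 -12.23274058] [0.01716573 0.50363703 0.0530009 ] 100.18344283103943 (array([-0.01 ,  0.004, -0.226]), array([ 0.003,  0.003, -0.006]))
20.6 [ 503.0285175  -102.71015865  126.9187606 ] [  0.2589947   -0.89030973 -11.52562709] [0.02984937 0.53405962 0.05574358] 100.18296003341675 (array([-0.01 ,  0.004, -0.225]), array([ 0.003,  0.003, -0.006]))
20.65 [ 503.03710898 -102.72637273  126.91378043] [ -0.1357441   -0.20107038 -11.69656989] [0.08498271 0.54495132 0.0830913 ] 100.18268823623657 (array([-0.01 ,  0.004, -0.226]), array([ 0.003,  0.003, -0.005]))
[313.58375779  97.7742054 ]
```

```bash
python3 - <<'E'
from rig import r
print(r.sign_off())
E
```

```text
the job is handed in; nothing more can be done
None
```

Job handed in at about 20.7 s. The hinge pin is seated through fork and arm. The gripped grease gun is pressed onto the nipple with about 12 N, its nose an estimated 11–12.5 of 15 mm in. The snap and nose travel were judged from forces and geometry rather than seen, and the hand-in gave no verdict.

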